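# Stand up the fallen bottle and hold the bottle board out at its mark

### The arm

A 6-joint arm with a two-finger parallel gripper is mounted at the origin on the work surface. World frame = base frame: x ahead of the robot, y to its left, z up, the work surface at z = 0. Lengths are in m, angles in rad, forces in N, time in s.
With the tool pointing down it reaches from about 0.425 to 0.925 m from the base axis. Payload 12.5 kg.
Tool frame: the origin (TCP) lies midway between the tips of the shut fingers; the grasp point (between the pads) lies 19 mm behind it; z points along the fingers, y is the line along which they close (so a half turn about z gives the same grasp; the last joint's range is limited). The gripper opens to 85 mm and grips with 20 to 120 N. Pads are 22 mm wide; open, the fingers measure 114 mm over their backs; the gripper's body (76 mm by 85 mm) begins 54 mm behind the grasp point. The pads swing forward as they close: fully open they stand 13 mm farther back than shut.
Start: joints at [1.228, 0.491, 1.559, -0, 1.092, -0.106], TCP at [0.147, 0.608, 0.2] pointing down, gripper open.
Joint ranges: [-3.1, 3.1], [-0.84, 2.19], [0.05, 2.79], [-1.13, 4.28], [0.06, 2.93], [-2.69, 2.69]. Speed limits (rad/s): [2.22, 2.22, 2.79, 3.14, 3.14, 3.14].

### API

Orientations are given as a 3x3 rotation matrix whose columns are the frame's x, y, z axes.
In Python, from station import read_state, optics, job gives the robot as it stands.
- The arm moves only by the tool send_rows, never from a script. Its argument "plan" is a list of rows, each a list of 7 numbers: the closure, from 0 (fully open) to 1 (shut), then the shift along the tool's x, y, z in mm, then the turn, a rotation vector about the tool's x, y, z in degrees. In form: [[hand, dx, dy, dz, rx, ry, rz], ...]. A call has 1 to 12 rows; each row shifts and turns the commanded pose from where the row before left it, along the tool's axes as they then stand; what a row does not reach is not made up. A row lasts 1/12 s, in which the tool goes at most 41.7 mm and 7.16 degrees, less where a joint would pass 70% of its speed; a pose out of reach is approached as far as the arm can. A call with a gripper value outside its range is refused whole. The fingers move at their own pace and stop on an object; "newtons" is the grip in N (left out, the last holds). Time passes only in rows, so rows that do not move let the fingers close. It gives the time, the measured TCP pose, the force, the opening and the grip force at its end, in the units of the state.
- read_state(): the state, without advancing time (a new reading comes with each control period).
- optics.snapshot(name): name is "scene" or "top"; returns a dict with "pixels" (420x560x3 uint8, blue, green, red), "fx", "fy", "cx", "cy" (pixels), "world_from_camera" (4x4, takes a point from camera to world coordinates). Camera axes: x right, y down, z forward; pixel columns grow to the right and rows downward; lengths in m; the calibration is good to about 2 mm. A picture is of the moment at which its call begins. There is no depth.
- job.close_job(): hands the job in; it is judged then, once.
The state is a dict: "time": time; "q": joint angles; "qvel": joint speeds; "joint_efforts": joint torques, N m; "ee_pos": TCP position; "eef_rot": TCP orientation; "ft_force": force on the tool from outside, world axes, zero at the start; "ft_torque": the same for the moment, N m; "width": opening from 0.0 (shut) to 1.0 (fully open); "finger_force": force on a finger pad.
Only numpy, scipy, OpenCV 4.12 (cv2) and the standard library are available. Lean on these libraries where they do the work, as an engineer would, in place of code of your own. Each camera call takes 0.05 s, during which the arm holds its last target. There are 200 camera calls.

### The job

One of the three bottles on the board on top of the degasser has fallen over: stand it upright again on the board between its two neighbours and let go of it. Then slide the board outward, gently and with all three bottles still standing on it, until the line scribed across the board lies along the degasser's front top edge. Finish while still holding the board there, level, because out there it would tip over and I am going to fit its support bracket underneath; leave the other two bottles at their places on the board, and the vial tray, the beaker and the spanner where they are.

Things in the scene. Friction and masses are not known exactly. Their poses are not given: they have to be found in the camera images.
- front_edge (a point): middle of the front top edge of the degasser, a white box-shaped instrument fixed on the bench, 345 mm wide, 435 mm deep, its flat top 80 mm above the bench. Axes of the degasser: x runs along the front edge, y points from the front towards its back, so outward (the way the board is slid) is -y; z up. The edge reaches 172 mm either side of this point.
- degasser: the same degasser; origin at bench level straight below point front_edge, same axes
- board: grey plastic board lying loose on the degasser, outer end sticking out over its front edge: 450 mm long (y; outer end at y = -225 mm), 110 wide (x), 10 thick, a bead 5 mm wide and high along both long sides (lane between them 100 mm wide). Origin: centre of its underside, z up. About 0.45 kg; only weight and friction keep it, it can turn and tip
- board_knob (a point): centre of the head of the black knob fixed upright on the board 25 mm from its outer end: head 30 mm in diameter and 24 mm high, on a 22 mm stem; this point lies 28 mm above the board's upper face
- board_line (a point): middle of the dark scribed line, 3 mm wide, that runs straight across the board's upper face (and over beads and sides) 270 mm from the outer end; on the upper face, axes as the board's. The balance point of the board with its bottles lies 20 to 65 mm outward of it: at the mark the outer end falls unless held (a few newtons at the knob)
- line_left (a point): end of the scribed line at the board's +x side, 55 mm from its middle
- line_right (a point): end of the scribed line at the board's -x side, 55 mm from its middle
- bottle_fallen_mid (a point): half-way point (52.5 mm from the base) on the axis of the bottle that lies on its side along the board, cap towards the board's outer end. Closed amber glass bottle: body 56 mm in diameter from the base to 62 mm up, shoulder narrowing above it, grey cap 38 mm in diameter, total height 105 mm, 0.13 kg. Its z axis points from base to cap
- bottle_fallen: the same bottle; origin at the centre of its base, z towards the cap
- bottle_outer_mid (a point): half-way point (52.5 mm up) of the standing neighbour nearest the board's outer end, the same kind of bottle; it stands about 130 mm outward of the board's centre
- bottle_inner_mid (a point): half-way point (52.5 mm up) of the standing neighbour at the board's inner end, the same kind of bottle; it stands about 160 mm inward of the board's centre
- vial_tray: bystander: low white tray of vials, 85 x 125 x 36 mm, standing on the back of the degasser's top; origin at the centre of its underside
- beaker: bystander: glass beaker, 68 mm in diameter, 90 mm high, on the bench; origin at the centre of its underside
- spanner: bystander: small steel spanner, 130 mm long, lying flat on the bench
There are look-alikes about, which are no part of the job. Leave any yellow look-alike of the bottle_fallen alone.

How it is judged:
On the way, in this order (a step that is already met when the one before it is completed fails the run):
1. the fallen bottle stands upright on the board between its neighbours, released, with the board not yet drawn out to its mark (line at least 60 mm inside the edge) (angle between bottle_fallen_mid's own z axis and vertical below 0.1 rad and z of bottle_fallen_mid in the frame of board between 0.0565 and 0.0685 m and x of bottle_fallen_mid in the frame of board between -0.03 and 0.03 m and y of bottle_fallen_mid in the frame of board between -0.08 and 0.11 m and contact force between the fingers and bottle_fallen below 0.1 N and linear speed of bottle_fallen below 0.02 m/s and y of board_line in the frame of front_edge above 0.06 m), for 0.2 s.
2. the board is out at its mark with its bottles standing on it (angle between each of bottle_fallen_mid, bottle_outer_mid, bottle_inner_mid's own z axis and vertical below 0.1 rad and z of bottle_fallen_mid in the frame of board between 0.0565 and 0.0685 m and x of bottle_fallen_mid in the frame of board between -0.03 and 0.03 m and y of bottle_fallen_mid in the frame of board between -0.08 and 0.11 m and z of bottle_outer_mid in the frame of board between 0.0565 and 0.0685 m and x of bottle_outer_mid in the frame of board between -0.03 and 0.03 m and y of bottle_outer_mid in the frame of board between -0.165 and -0.095 m and z of bottle_inner_mid in the frame of board between 0.0565 and 0.0685 m and x of bottle_inner_mid in the frame of board between -0.03 and 0.03 m and y of bottle_inner_mid in the frame of board between 0.125 and 0.195 m and y of line_left in the frame of front_edge between -0.008 and 0.008 m and y of line_right in the frame of front_edge between -0.008 and 0.008 m), for 0.2 s.
At the end, for the whole second after the job is handed in: Both ends of the line within 8 mm of the front edge; board level within 2.3 degrees, still, resting on the degasser, held by the gripper; all bottles upright within 6 degrees on the board, the stood-up one untouched between the others, these within 30 mm of their places; bystanders within 25 mm (all of step 2 and angle between board's own z axis and vertical below 0.04 rad and contact force between the fingers and board above 0.5 N and contact force between board and degasser above 0.3 N and contact force between the fingers and bottle_fallen below 0.1 N and linear speed of board below 0.01 m/s and angular speed of board below 0.05 rad/s and distance of each of vial_tray, beaker, spanner from where it was at the start of the episode below 0.025 m); the arm keeps its last pose, push and grip.
It fails at once if a standing bottle is knocked over (angle between any of bottle_outer_mid, bottle_inner_mid's own z axis and vertical above 0.6 rad).
It fails at once if the board tips by more than 9 degrees (angle between board's own z axis and vertical above 0.16 rad).
It fails at once if tray, beaker or spanner moved by more than 40 mm (distance of any of vial_tray, beaker, spanner from where it was at the start of the episode above 0.04 m).
It also fails if it takes over 58 s, if anything falls off the work surface, if the arm or the gripper's body presses on something with over 40 N, if the wrist force passes 120 N, or if a joint passes its speed limit or range.

## Working session

There is one attempt and no reset: what is moved stays moved. The work goes in short steps, Python scripts to look and compute and a tool call to move; the robot and the scene stay as the last step left them, time stands still between calls to the robot, and variables do not carry over. Pictures are saved under pics/ and viewed, at most 10 in all, crops included, and the job is handed in when it is done.

Besides the shell and the picture viewer there is one more tool, called after ">>>" as name([rows], argument=value, ...), one row to a line, values as JSON. send_rows: Moves the arm, as the interface text tells. Its arguments: {"type":"object","properties":{"plan":{"type":"array","items":{"type":"array","items":{"type":"number"}}},"newtons":{"type":"number"}},"required":["plan"]}

```bash
ls; mkdir -p pics
python3 - <<'E'
from station import read_state, optics
import cv2, numpy as np
for n in ("scene","top"):
    s=optics.snapshot(n); cv2.imwrite(f"pics/{n}0.png",s["pixels"])
    print(n,s["fx"],s["fy"],s["cx"],s["cy"]); print(np.round(s["world_from_camera"],4))
s=read_state(); print({k:np.round(v,3).tolist() for k,v in s.items()})
E
```

```text
pics
scene 543.716515854765 543.716515854765 277.8218627205778 208.21006677145866
[[-0.1757  0.8259 -0.5358  1.2368]
 [ 0.9844  0.1435 -0.1016  0.1655]
 [-0.007  -0.5453 -0.8382  1.3815]
 [ 0.      0.      0.      1.    ]]
top 524.1838184032664 524.1838184032664 275.7801108653365 208.54305586437877
[[-0.0078 -0.9869  0.1613  0.2277]
 [-0.9997  0.0036 -0.0262  0.0197]
 [ 0.0253 -0.1615 -0.9866  1.3972]
 [ 0.      0.      0.      1.    ]]
{'time': 0.1, 'q': [1.228, 0.491, 1.559, -0.0, 1.092, -0.106], 'qvel': [-0.002, -0.003, -0.001, 0.001, 0.001, -0.002], 'joint_efforts': [0.003, -61.945, -26.203, -0.0, 0.003, -0.0], 'ee_pos': [0.147, 0.607, 0.199], 'eef_rot': [[-0.972, 0.235, -0.0], [0.235, 0.972, -0.001], [0.0, -0.001, -1.0]], 'ft_force': [0.92, 0.144, 0.211], 'ft_torque': [0.052, -0.056, 0.007], 'finger_force': 0.0, 'width': 1.001}
```

View pics/scene0.png

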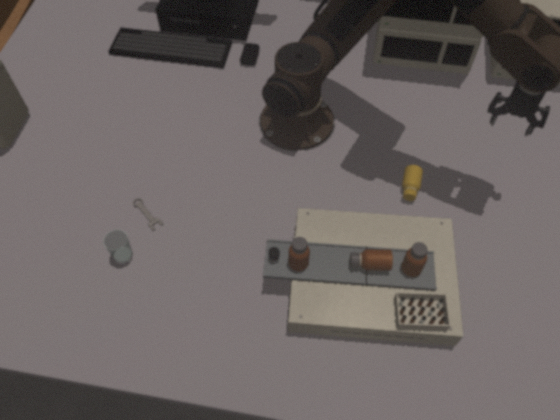

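View pics/top0.png

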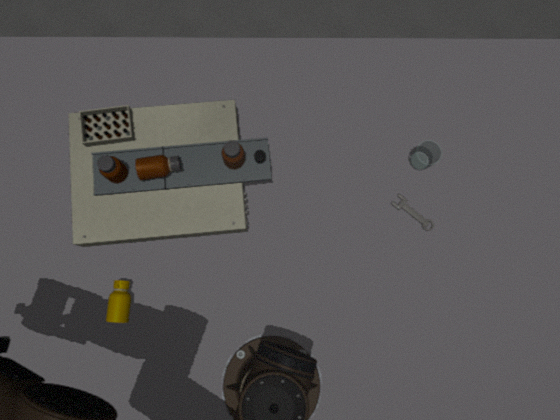

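The amber bottle lying on the board is at scene (375,260) and top (157,167). The yellow look-alike lies on the bench at scene (412,182) and top (120,300). The amber one fits the description, because it is on the board between its neighbours with a grey cap towards the knob. I'll confirm this in one enlarged crop.

Run:
```python
import cv2, numpy as np
a=cv2.imread("pics/top0.png")[95:250,65:280]; b=cv2.imread("pics/scene0.png")[205:345,255:465]
a=cv2.resize(a,(800,577)[:2] and (416,300),interpolation=cv2.INTER_CUBIC)
a=cv2.resize(cv2.imread("pics/top0.png")[130:205,85:280],(780,300),interpolation=cv2.INTER_CUBIC)
b=cv2.resize(cv2.imread("pics/scene0.png")[232:307,260:455],(780,300),interpolation=cv2.INTER_CUBIC)
o=np.vstack([a,b]).astype(float); o=np.clip(255*(o/255)**0.6,0,255).astype(np.uint8)
cv2.imwrite("pics/crop0.png",o)
```

```text
(no output)
```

View pics/crop0.png

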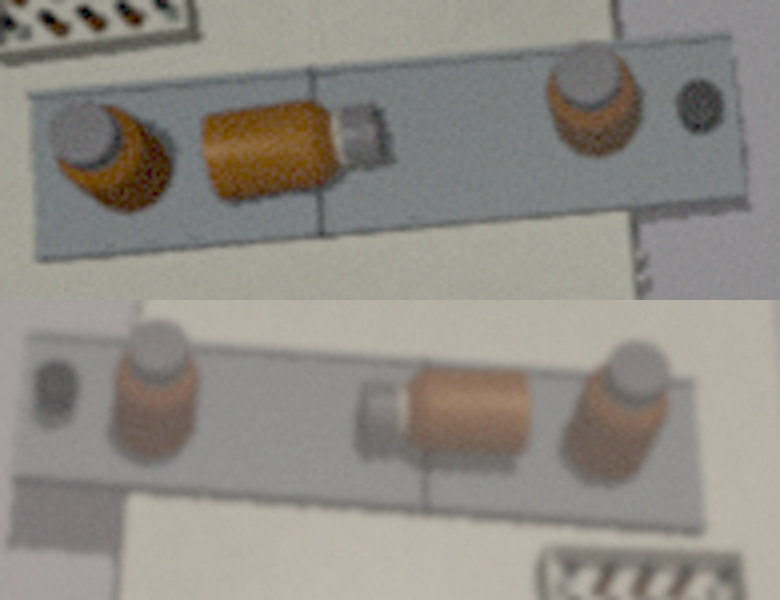

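The crop confirms it: the amber bottle lies on its side on the board, cap towards the knob, base close to the inner bottle. Next I'll cast rays at these points.

```bash
cat > h.py <<'E'
import numpy as np, cv2
CAM={"scene":(543.7165,277.822,208.210,np.array([[-.1757,.8259,-.5358,1.2368],[.9844,.1435,-.1016,.1655],[-.007,-.5453,-.8382,1.3815]])),
"top":(524.1838,275.780,208.543,np.array([[-.0078,-.9869,.1613,.2277],[-.9997,.0036,-.0262,.0197],[.0253,-.1615,-.9866,1.3972]]))}
def ray(n,p):
    f,cx,cy,T=CAM[n]; d=T[:,:3]@np.array([(p[0]-cx)/f,(p[1]-cy)/f,1]); return T[:,3],d/np.linalg.norm(d)
def plane(n,p,z):
    o,d=ray(n,p); return o+d*(z-o[2])/d[2]
def tri(pt,ps):
    A=np.zeros((3,3));b=np.zeros(3)
    for n,p in(("top",pt),("scene",ps)):
        o,d=ray(n,p);M=np.eye(3)-np.outer(d,d);A+=M;b+=M@o
    return np.linalg.solve(A,b)
def proj(n,P):
    f,cx,cy,T=CAM[n]; c=T[:,:3].T@(np.asarray(P)-T[:,3]); return c[:2]/c[2]*f+[cx,cy]
E
python3 - <<'E'
from h import *
ct=lambda u,v:(85+(u+.5)/4-.5,130+(v+.5)/4-.5); cs=lambda u,v:(260+(u+.5)/4-.5,232+(v-300+.5)/4-.5)
P={"c_in_up":(.095,(28,95),(703,530)),"c_in_lo":(.095,(38,260),(693,380)),"c_out_up":(.095,(730,38),(15,475)),"c_out_lo":(.095,(747,200),(27,335)),
"line_up":(.095,(313,70),(427,510)),"line_lo":(.095,(321,236),(426,362)),
"knob":(.130,(700,105),(56,385)),
"capO":(.195,(589,75),(160,350)),"capI":(.195,(85,133),(638,370)),
"base":(.118,(210,156),(528,413)),"cap":(.118,(385,137),(360,420)),"shoulder":(.118,(330,143),(412,413))}
for k,(z,a,b) in P.items():
    print(k,np.round(plane("top",ct(*a),z)[:2]*1000,1),np.round(plane("scene",cs(*b),z)[:2]*1000,1),"tri",np.round(tri(ct(*a),cs(*b))*1000,1))
# degasser corners z=.08 (top)
for a,b in (((236,101),(289,331)),((245,230),(299,211)),((69,113),(459,336)),((74,243),(453,221))):
    print("deg",np.round(plane("top",a,.08)[:2]*1000,1),np.round(plane("scene",b,.08)[:2]*1000,1))
for n in CAM:
    im=cv2.imread(f"pics/{n}0.png"); h=cv2.cvtColor(im,cv2.COLOR_BGR2HSV)
    m=((h[...,0]<16)&(h[...,1]>110)).astype(np.uint8)
    k,l,s,c=cv2.connectedComponentsWithStats(m)
    for i in range(1,k):
        if s[i,4]>80: print(n,s[i],np.round(c[i],1),cv2.minAreaRect(np.argwhere(l==i)[:,::-1].astype(np.float32)))
E
```

```text
c_in_up [584.2 451.7] [589.2 451.7] tri [586.  453.5  88.8]
c_in_lo [477.6 440.4] [479.9 442.9] tri [478.2 442.6  91.6]
c_out_up [621.6   6. ] [627.1   9.2] tri [623.7   7.1  87.6]
c_out_lo [515.1  -4.3] [522.5  -2.8] tri [517.2  -4.2  85.4]
line_up [600.5 272.2] [605.7 276.2] tri [602.5 275.2  87.7]
line_lo [492.5 264.3] [496.8 265.9] tri [493.6 265.9  89.2]
knob [567.9  25.2] [575.4  27.4] tri [570.4  25.8 120.3]
capO [568.8  90.5] [574.3  94.1] tri [570.6  92.3 187.9]
capI [533.9 384.4] [537.5 387.7] tri [535.  387.3 190.3]
base [538.7 330. ] [536.5 332.9] tri [538.1 331.  120.1]
cap [550.7 221.9] [560.4 225.6] tri [553.8 225.1 105.2]
shoulder [546.9 256. ] [549.5 258.5] tri [547.7 257.7 114.3]
deg [730.1  87.2] [759.1  99.2]
deg [388.4  62.9] [403.9  68.8]
deg [696.6 520.2] [699.1 515. ]
deg [357.8 489.1] [362.8 499.4]
scene [  0   0  31  49 652] [11.3 18. ] ((14.999998092651367, 23.999996185302734), (29.999996185302734, 47.99999237060547), 0.0)
scene [363 250  29  17 388] [377.7 257.6] ((376.9888000488281, 257.7244567871094), (28.214752197265625, 15.430724143981934), 2.862405300140381)
top [222 146  22  22 170] [233.2 158.2] ((233.56884765625, 157.54263305664062), (19.525604248046875, 20.899839401245117), 76.75948333740234)
top [136 155  33  25 570] [151.7 166.9] ((151.9188995361328, 167.01348876953125), (21.700666427612305, 32.057804107666016), 80.53767395019531)
top [100 157  28  26 267] [115.8 172.2] ((114.98882293701172, 171.22044372558594), (23.68328094482422, 21.818010330200195), 42.709388732910156)
```

>>> send_rows([
  [0, 0, 0, -38, 0, 0, 0],
  [0, 0, 0, -38, 0, 0, 0],
  [0, 0, 0, -38, 0, 0, 0],
  [0, 0, 0, -37, 0, 0, 0],
  [0, -26, -12, 0, 0, 0, 0],
  [0, -26, -12, 0, 0, 0, 0],
  [0, -26, -12, 0, 0, 0, 0],
  [0, -26, -12, 0, 0, 0, 0],
  [0, -26, -12, 0, 0, 0, 0],
  [0, -26, -12, 0, 0, 0, 0],
  [0, -26, -12, 0, 0, 0, 0],
  [0, -26, -12, 0, 0, 0, 0],
])

```text
time: 1.1
ee_pos: [0.3271, 0.4644, 0.3507]
eef_rot: [[-0.972, 0.234, -0.0], [0.234, 0.972, -0.0], [0.0, -0.0, -1.0]]
ft_force: [-0.8, 0.4, -0.5]
width: 1.002
finger_force: 0.0
```

>>> send_rows([
  [0, -26, -12, 0, 0, 0, 0],
  [0, -26, -12, 0, 0, 0, 0],
  [0, -26, -12, 0, 0, 0, 0],
  [0, -26, -12, 0, 0, 0, 0],
  [0, -26, -13, 0, 0, 0, 0],
  [0, -25, -13, 0, 0, 0, 0],
  [0, -25, -13, 0, 0, 0, 0],
  [0, -25, -13, 0, 0, 0, 0],
  [0, -25, -13, 0, 0, 0, 0],
  [0, -25, -12, 0, 0, 0, 0],
  [0, 0, 0, 0, 0, 0, 6.8],
  [0, 0, 0, 0, 0, 0, 6.8],
])

```text
time: 2.1
ee_pos: [0.5459, 0.2828, 0.35]
eef_rot: [[-0.886, 0.463, -0.001], [0.463, 0.886, -0.0], [0.001, -0.001, -1.0]]
ft_force: [-0.9, -0.4, 0.6]
width: 1.001
finger_force: 0.0
```

>>> send_rows([
  [0, 0, 0, 0, 0, 0, 6.8],
  [0, 0, 0, 0, 0, 0, 6.8],
  [0, 0, 0, 0, 0, 0, 6.8],
  [0, 0, 0, 0, 0, 0, 6.8],
  [0, 0, 0, 0, 0, 0, 6.8],
  [0, 0, 0, 0, 0, 0, 6.8],
  [0, 0, 0, 0, 0, 0, 6.8],
  [0, 0, 0, 0, 0, 0, 6.8],
  [0, 0, 0, 0, 0, 0, 0],
])

```text
time: 2.85
ee_pos: [0.5447, 0.2841, 0.3505]
eef_rot: [[-0.141, 0.99, -0.001], [0.99, 0.141, -0.0], [-0.0, -0.001, -1.0]]
ft_force: [1.1, -1.6, 0.7]
width: 1.002
finger_force: 0.0
```

```bash
cat > st.py <<'E'
from station import read_state
import numpy as np; np.set_printoptions(suppress=True)
s=read_state(); print("t",round(s["time"],2),"q",np.round(s["q"],3),"p",np.round(np.array(s["ee_pos"])*1000,1),"F",np.round(s["ft_force"],1),"T",np.round(s["ft_torque"],2),"w",round(float(s["width"]),3),"ff",np.round(s["finger_force"],1)); print(np.round(s["eef_rot"],3))
E
python3 st.py
```

```text
t 2.85 q [0.373 0.369 1.358 0.    1.415 0.231] p [544.7 284.1 350.5] F [ 1.1 -1.6  0.7] T [-0.02  0.01 -0.  ] w 1.002 ff 0.0
[[-0.141  0.99  -0.001]
 [ 0.99   0.141 -0.   ]
 [-0.    -0.001 -1.   ]]
```

>>> send_rows([
  [0, 0, 0, 0, 0, -5, 0],
  [0, 0, 0, 0, 0, -5, 0],
  [0, 0, 0, 0, 0, -5, 0],
  [0, 0, 0, 0, 0, -5, 0],
  [0, 0, 0, 0, 0, -5, 0],
  [0, 0, 0, 0, 0, -5, 0],
  [0, 0, 0, 0, 0, -5, 0],
  [0, 0, 0, 0, 0, -5, 0],
  [0, 0, 0, 0, 0, -5, 0],
  [0, 0, 0, 0, 0, -5, 0],
  [0, 0, 0, 0, 0, 0, 0],
])

```text
time: 3.77
ee_pos: [0.5442, 0.2853, 0.348]
eef_rot: [[-0.103, 0.988, 0.111], [0.63, 0.151, -0.762], [-0.77, -0.008, -0.638]]
ft_force: [0.1, -0.2, -0.7]
width: 1.001
finger_force: 0.0
```

```bash
python3 st.py
```

```text
t 3.77 q [ 0.685  0.598  1.241 -0.742  1.785  0.552] p [544.2 285.3 348. ] F [ 0.1 -0.2 -0.7] T [ 0.38  0.04 -0.  ] w 1.001 ff 0.0
[[-0.103  0.988  0.111]
 [ 0.63   0.151 -0.762]
 [-0.77  -0.008 -0.638]]
```

>>> send_rows([
  [0, 0, 0, 0, 0, 7, 0],
  [0, 0, 0, 0, 0, 7, 0],
  [0, 0, 0, 0, 0, 7, 0],
  [0, 0, 0, 0, 0, 7, 0],
  [0, 0, 0, 0, 0, 7, 0],
  [0, 0, 0, 0, 0, 7, 0],
  [0, 0, 0, 0, 0, 7, 0],
  [0, 0, 0, 0, 0, 7, 0],
  [0, 0, 0, 0, 0, 7, 0],
  [0, 0, 0, 0, 0, 7, 0],
  [0, 0, 0, 0, 0, 0, 0],
])

```text
time: 4.68
ee_pos: [0.5458, 0.2818, 0.3515]
eef_rot: [[-0.136, 0.99, -0.048], [0.927, 0.144, 0.347], [0.35, 0.003, -0.937]]
ft_force: [-0.5, -0.8, -1.2]
width: 0.999
finger_force: 0.0
```

```bash
python3 st.py
```

```text
t 4.68 q [ 0.203  0.335  1.454  0.367  1.344 -0.024] p [545.8 281.8 351.5] F [-0.5 -0.8 -1.2] T [-0.22 -0.03 -0.03] w 0.999 ff 0.0
[[-0.136  0.99  -0.048]
 [ 0.927  0.144  0.347]
 [ 0.35   0.003 -0.937]]
```

>>> send_rows([
  [0, 0, 0, 0, 0, 5, 0],
  [0, 0, 0, 0, 0, 5, 0],
  [0, 0, 0, 0, 0, 5, 0],
  [0, 0, 0, 0, 0, 5, 0],
  [0, 0, 0, 0, 0, 0, 0],
  [0, 0, 0, 0, 0, 0, 0],
])

```text
time: 5.18
ee_pos: [0.5453, 0.2834, 0.3509]
eef_rot: [[-0.113, 0.989, -0.093], [0.759, 0.146, 0.634], [0.641, 0.001, -0.767]]
ft_force: [0.4, 0.1, 0.1]
width: 0.996
finger_force: 0.0
```

```bash
python3 st.py
python3 - <<'E'
from station import read_state
import numpy as np
s=read_state(); R=np.array(s["eef_rot"]);p=np.array(s["ee_pos"])*1000
T=np.array([545.1,283.6,118])+16*R[:,2]; print(T, "delta tool",R.T@(T-p))
E
```

```text
t 5.18 q [ 0.062  0.354  1.553  0.711  1.366 -0.283] p [545.3 283.4 350.9] F [0.4 0.1 0.1] T [-0.29 -0.04 -0.04] w 0.996 ff 0.0
[[-0.113  0.989 -0.093]
 [ 0.759  0.146  0.634]
 [ 0.641  0.001 -0.767]]
[543.61600351 293.75019869 105.72110669] delta tool [-149.14233493   -0.4367198   194.91968161]
```

>>> send_rows([
  [0, -25, 0, 0, 0, 0, 0],
  [0, -25, 0, 0, 0, 0, 0],
  [0, -25, 0, 0, 0, 0, 0],
  [0, -25, 0, 0, 0, 0, 0],
  [0, -25, 0, 0, 0, 0, 0],
  [0, -24, 0, 0, 0, 0, 0],
  [0, 0, 0, 28, 0, 0, 0],
  [0, 0, 0, 28, 0, 0, 0],
  [0, 0, 0, 28, 0, 0, 0],
  [0, 0, 0, 28, 0, 0, 0],
  [0, 0, 0, 28, 0, 0, 0],
  [0, 0, 0, 20, 0, 0, 0],
])

```text
time: 6.18
ee_pos: [0.5461, 0.2749, 0.1316]
eef_rot: [[-0.116, 0.989, -0.095], [0.759, 0.15, 0.634], [0.641, 0.001, -0.768]]
ft_force: [0.8, -0.1, 0.4]
width: 1.001
finger_force: 0.0
```

```bash
python3 st.py
python3 - <<'E'
from station import optics
import cv2, numpy as np
a=cv2.resize(optics.snapshot("top")["pixels"][100:220,75:275],(500,300),interpolation=cv2.INTER_CUBIC)
b=cv2.resize(optics.snapshot("scene")["pixels"][200:320,260:460],(500,300),interpolation=cv2.INTER_CUBIC)
o=np.vstack([a,b])/255.; cv2.imwrite("pics/pre1.png",(255*o**.6).astype(np.uint8))
E
```

```text
t 6.18 q [ 0.048  0.596  1.798  0.842  1.025 -0.66 ] p [546.1 274.9 131.6] F [ 0.8 -0.1  0.4] T [-0.32 -0.07  0.04] w 1.001 ff 0.0
[[-0.116  0.989 -0.095]
 [ 0.759  0.15   0.634]
 [ 0.641  0.001 -0.768]]
```

View pics/pre1.png

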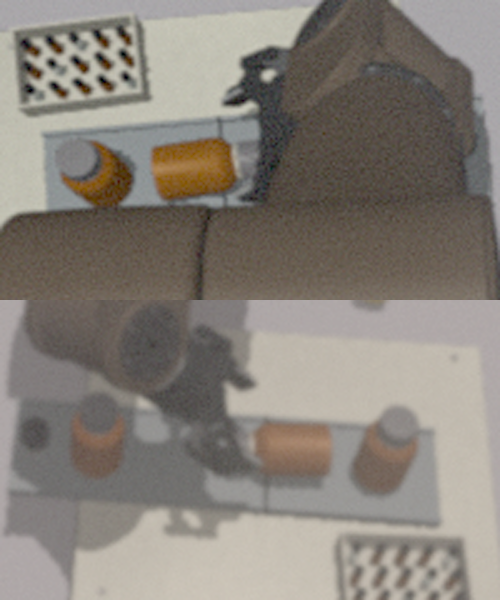

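The pre-grasp view shows the open fingers straddling the cap at scene px (358–364, 232–268). The bottle is untouched, so I'll go in and close.

>>> send_rows([
  [0, -1, 0, 11, 0, 0, 0],
  [0, -1, 0, 11, 0, 0, 0],
  [0, 0, 0, 10, 0, 0, 0],
  [0, 0, 0, 0, 0, 0, 0],
])

```text
time: 6.62
ee_pos: [0.5432, 0.2925, 0.1057]
eef_rot: [[-0.112, 0.989, -0.096], [0.758, 0.147, 0.636], [0.643, -0.001, -0.766]]
ft_force: [-0.5, 0.5, -0.2]
width: 0.995
finger_force: 0.0
```

>>> send_rows([
  [1, 0, 0, 0, 0, 0, 0],
  [1, 0, 0, 0, 0, 0, 0],
  [1, 0, 0, 0, 0, 0, 0],
  [1, 0, 0, 0, 0, 0, 0],
  [1, 0, 0, 0, 0, 0, 0],
  [1, 0, 0, 0, 0, 0, 0],
  [1, 0, 0, 0, 0, 0, 0],
  [1, 0, 0, 0, 0, 0, 0],
  [1, 0, 0, 0, 0, 0, 0],
  [1, 0, 0, 0, 0, 0, 0],
], newtons=35)

```text
time: 7.45
ee_pos: [0.5445, 0.2915, 0.1077]
eef_rot: [[-0.113, 0.989, -0.092], [0.758, 0.146, 0.636], [0.643, 0.002, -0.766]]
ft_force: [0.2, -2.3, 5.1]
width: 0.517
finger_force: 31.3
```

```bash
python3 st.py
```

```text
t 7.45 q [ 0.075  0.632  1.812  0.885  0.978 -0.691] p [544.5 291.5 107.7] F [ 0.2 -2.3  5.1] T [-0.09 -0.13 -0.05] w 0.517 ff 31.3
[[-0.113  0.989 -0.092]
 [ 0.758  0.146  0.636]
 [ 0.643  0.002 -0.766]]
```

Run:
```python
from station import optics
import cv2, numpy as np
a=cv2.resize(optics.snapshot("top")["pixels"][130:190,85:205],(600,300),interpolation=cv2.INTER_CUBIC)
b=cv2.resize(optics.snapshot("scene")["pixels"][225:285,320:440],(600,300),interpolation=cv2.INTER_CUBIC)
o=np.vstack([a,b])/255.; cv2.imwrite("pics/grip1.png",(255*o**.5).astype(np.uint8))
```

```text
(no output)
```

View pics/grip1.png

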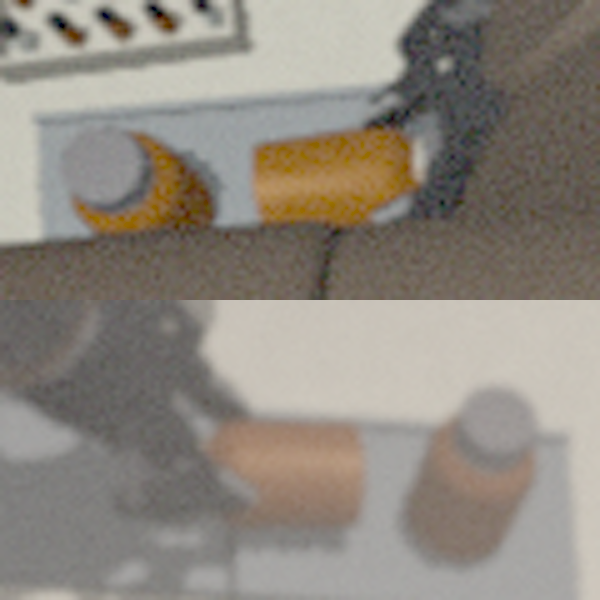

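Run:
```python
from h import *
from station import read_state
s=read_state(); R=np.array(s["eef_rot"]);p=np.array(s["ee_pos"])
f=lambda n,q:np.round((proj(n,q)-([85,130] if n=="top" else [320,225]))*5+([0,0] if n=="top" else [0,300]))
for nm,o in (("tip",0),("pad",-.019),("back",-.04)):
  for sgn in(1,-1):
    q=p+R@np.array([0,sgn*.026,o]); print(nm,sgn,np.round(q*1000),f("top",q),f("scene",q))
for y in (.320,.326,.332):
    for z in (.09,.118,.146): print(y,z,f("top",[.5375,y,z]),f("scene",[.5375,y,z]))
```

```text
tip 1 [570. 295. 108.] [337. 137.] [278. 529.]
tip -1 [519. 288. 108.] [349. 237.] [271. 441.]
pad 1 [572. 283. 122.] [355. 126.] [258. 516.]
pad -1 [521. 276. 122.] [368. 227.] [252. 427.]
back 1 [574. 270. 138.] [376. 114.] [236. 501.]
back -1 [522. 262. 138.] [389. 216.] [230. 412.]
0.32 0.09 [293. 209.] [325. 497.]
0.32 0.118 [281. 196.] [333. 472.]
0.32 0.146 [268. 182.] [342. 447.]
0.326 0.09 [281. 209.] [336. 499.]
0.326 0.118 [269. 196.] [345. 474.]
0.326 0.146 [255. 182.] [354. 449.]
0.332 0.09 [269. 209.] [347. 500.]
0.332 0.118 [256. 196.] [356. 476.]
0.332 0.146 [243. 182.] [365. 450.]
```

The grip view shows the fingertips stopping at the body/shoulder boundary, top px (159,155), at only 44 mm opening. That is a poor pinch. I'll release, back off and take the bottle by its 38 mm cap with less tilt, which also clears the neighbours better.

>>> send_rows([
  [0, 0, 0, 0, 0, 0, 0],
  [0, 0, 0, 0, 0, 0, 0],
  [0, 0, 0, 0, 0, 0, 0],
  [0, 0, 0, 0, 0, 0, 0],
  [0, 0, 0, 0, 0, 0, 0],
  [0, 0, 0, 0, 0, 0, 0],
  [0, 0, 0, -10, 0, 0, 0],
  [0, 0, 0, -20, 0, 0, 0],
  [0, 0, 0, -25, 0, 0, 0],
  [0, 0, 0, -25, 0, -5, 0],
  [0, 0, 0, -25, 0, -5, 0],
  [0, 0, 0, 0, 0, 0, 0],
])

```text
time: 8.55
ee_pos: [0.5556, 0.2254, 0.194]
eef_rot: [[-0.131, 0.989, -0.065], [0.859, 0.146, 0.491], [0.495, 0.009, -0.869]]
ft_force: [0.5, 0.6, 0.4]
width: 0.998
finger_force: 0.0
```

```bash
python3 st.py
python3 - <<'E'
from h import *
from station import read_state,optics
im={n:optics.snapshot(n)["pixels"] for n in CAM}
a=cv2.resize(im["top"][130:190,85:205],(600,300),interpolation=cv2.INTER_CUBIC)
b=cv2.resize(im["scene"][225:285,320:440],(600,300),interpolation=cv2.INTER_CUBIC)
cv2.imwrite("pics/rel1.png",(255*(np.vstack([a,b])/255.)**.5).astype(np.uint8))
s=read_state(); R=np.array(s["eef_rot"]);p=np.array(s["ee_pos"])*1000
T=np.array([551,237.4,118])+26*R[:,2]; print(T, "delta tool",R.T@(T-p))
E
```

```text
t 8.55 q [ 0.033  0.475  1.72   0.591  1.082 -0.435] p [555.6 225.4 194. ] F [0.5 0.6 0.4] T [-0.2  -0.01  0.03] w 0.998 ff 0.0
[[-0.131  0.989 -0.065]
 [ 0.859  0.146  0.491]
 [ 0.495  0.009 -0.869]]
[549.15390895 250.27397913  95.48661267] delta tool [-26.52405989  -1.1840537   93.924334  ]
```

View pics/rel1.png

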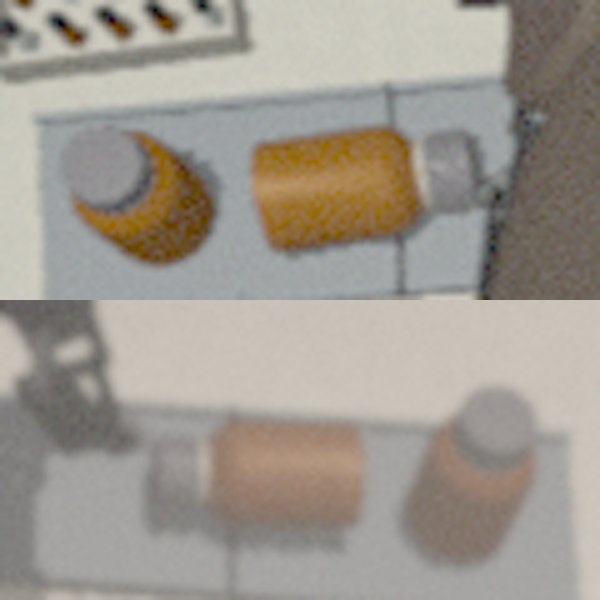

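Run:
```python
from h import *
from station import read_state
s=read_state(); R=np.array(s["eef_rot"]);p=np.array(s["ee_pos"])
c=tri((85+452/5,130+172/5),(320+177/5,225+182/5)); print("cap",c*1000)
for o in (0,-.013,-.026): print(o,(proj("scene",p+R@np.array([0,-.048,o]))-[320,225])*5+[0,300])
T=c*1000; T[2]=118; T=T+26*R[:,2]; print(T,R.T@(T-p*1000))
```

```text
cap [551.86742876 239.14782545 107.36526923]
0 [162.09758132 322.13423156]
-0.013 [151.61272213 310.39871902]
-0.026 [140.98548855 298.50384941]
[550.02133771 252.02180458  95.48661267] [-2.51388112e+01 -6.94969767e-02  9.47281846e+01]
```

The bottle is unmoved, with its cap centred at top (175,164) and scene (355,261). I'll go for the cap at 30° tilt.

>>> send_rows([
  [0, -13, 0, 0, 0, 0, 0],
  [0, -12, 0, 0, 0, 0, 0],
  [0, 0, 0, 22, 0, 0, 0],
  [0, 0, 0, 22, 0, 0, 0],
  [0, 0, 0, 20, 0, 0, 0],
  [0, 0, 0, 15, 0, 0, 0],
  [0, 0, 0, 10, 0, 0, 0],
  [0, 0, 0, 5, 0, 0, 0],
  [0, 0, 0, 0, 0, 0, 0],
])

```text
time: 9.4
ee_pos: [0.5491, 0.2515, 0.0931]
eef_rot: [[-0.126, 0.989, -0.076], [0.857, 0.147, 0.495], [0.5, -0.003, -0.866]]
ft_force: [-0.2, -0.3, 0.2]
width: 0.999
finger_force: 0.0
```

>>> send_rows([
  [1, 0, 0, 0, 0, 0, 0],
  [1, 0, 0, 0, 0, 0, 0],
  [1, 0, 0, 0, 0, 0, 0],
  [1, 0, 0, 0, 0, 0, 0],
  [1, 0, 0, 0, 0, 0, 0],
  [1, 0, 0, 0, 0, 0, 0],
  [1, 0, 0, 0, 0, 0, 0],
  [1, 0, 0, 0, 0, 0, 0],
  [1, 0, 0, 0, 0, 0, 0],
  [1, 0, 0, 0, 0, 0, 0],
], newtons=40)

```text
time: 10.23
ee_pos: [0.55, 0.2516, 0.0952]
eef_rot: [[-0.127, 0.989, -0.072], [0.857, 0.146, 0.495], [0.5, 0.001, -0.866]]
ft_force: [0.2, -3.1, 5.7]
width: 0.396
finger_force: 39.5
```

```bash
python3 st.py
```

```text
t 10.23 q [ 0.076  0.608  1.803  0.691  0.899 -0.556] p [550.  251.6  95.2] F [ 0.2 -3.1  5.7] T [-0.27  0.1   0.16] w 0.396 ff 39.5
[[-0.127  0.989 -0.072]
 [ 0.857  0.146  0.495]
 [ 0.5    0.001 -0.866]]
```

>>> send_rows([
  [1, 2, 0, -3.5, 0, 0, 0],
  [1, 3, 0, -5.2, 0, 0, 0],
  [1, 5, 0, -8.7, 0, 0, 0],
  [1, 6, 0, -10.4, 0, 0, 0],
  [1, 7, 0, -12.1, 0, 0, 0],
  [1, 8, 0, -13.9, 0, 0, 0],
  [1, 8, 0, -13.9, 0, 0, 0],
  [1, 8, 0, -13.9, 0, 0, 0],
  [1, 8, 0, -13.9, 0, 0, 0],
  [1, 8, 0, -13.9, 0, 0, 0],
  [1, 7, 0, -12.1, 0, 0, 0],
  [1, 5, 0, -8.7, 0, 0, 0],
])

```text
time: 11.23
ee_pos: [0.5498, 0.2517, 0.2477]
eef_rot: [[-0.128, 0.989, -0.071], [0.857, 0.147, 0.495], [0.5, 0.003, -0.866]]
ft_force: [-0.1, -0.3, 0.4]
width: 0.0
finger_force: 0.0
```

```bash
python3 st.py
python3 - <<'E'
from h import *
from station import read_state,optics
im={n:optics.snapshot(n)["pixels"] for n in CAM}
a=cv2.resize(im["top"][110:190,85:245],(600,300),interpolation=cv2.INTER_CUBIC)
b=cv2.resize(im["scene"][205:285,280:440],(600,300),interpolation=cv2.INTER_CUBIC)
cv2.imwrite("pics/lift1.png",(255*(np.vstack([a,b])/255.)**.5).astype(np.uint8))
E
```

```text
t 11.23 q [ 0.077  0.418  1.659  0.573  1.169 -0.328] p [549.8 251.7 247.7] F [-0.1 -0.3  0.4] T [-0.26 -0.05 -0.04] w 0.0 ff 0.0
[[-0.128  0.989 -0.071]
 [ 0.857  0.147  0.495]
 [ 0.5    0.003 -0.866]]
```

View pics/lift1.png

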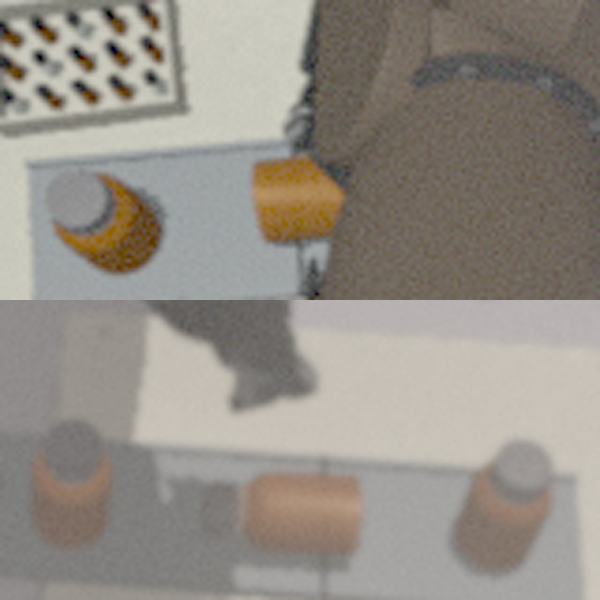

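The grip slipped off the top of the cap. The bottle still lies where it was, with its cap at scene (338,260). I'll check where the shut fingertips really are relative to the TCP.

Run:
```python
from h import *
from station import read_state
s=read_state(); R=np.array(s["eef_rot"]);p=np.array(s["ee_pos"])
for x in (-.011,.011):
  for o in (0,-.019): print(x,o,(proj("scene",p+R@np.array([x,0,o]))-[280,205])*3.75+[0,300])
c=tri((85+452/5,130+172/5),(320+177/5,225+182/5))
for z in (.118,.1,.137): print("cap",(proj("scene",[c[0],c[1],z])-[280,205])*3.75+[0,300],z)
```

```text
-0.011 0 [308.20194442 415.20697724]
-0.011 -0.019 [296.44393372 401.82874522]
0.011 0 [340.16994165 407.16518534]
0.011 -0.019 [328.6598635  393.60299121]
cap [281.71962816 504.45018478] 0.118
cap [278.84809515 516.38464942] 0.1
cap [284.81770961 491.57415538] 0.137
```

Run:
```python
from h import *
from station import optics
g=cv2.cvtColor(optics.snapshot("scene")["pixels"],cv2.COLOR_BGR2GRAY); cv2.imwrite("pics/g.png",g)
print("cols",list(range(334,378,2)))
for r in range(208,240): print(r,g[r,334:378:2])
from station import read_state
s=read_state(); R=np.array(s["eef_rot"]);p=np.array(s["ee_pos"])
for o in (0,-.02,-.04,-.06): print(o,proj("scene",p+R@np.array([0,0,o])))
```

```text
cols [334, 336, 338, 340, 342, 344, 346, 348, 350, 352, 354, 356, 358, 360, 362, 364, 366, 368, 370, 372, 374, 376]
208 [ 41  36  41  46  41  36  38  37  42  43  43  56 104 125 123 126 122 129
 126 125 127 127]
209 [ 40  35  40  43  38  43  45  42  43  45  44  60 111 127 127 125 126 122
 128 125 126 125]
210 [ 40  40  40  41  40  45  41  42  43  43  46  72 114 126 127 129 127 125
 128 127 127 127]
211 [ 39  38  40  41  45  42  39  45  44  45  43  67 112 129 129 130 129 129
 126 126 126 127]
212 [ 42  40  36  39  44  44  41  36  43  44  45  59 113 132 135 134 134 132
 132 126 128 126]
213 [ 41  42  39  39  37  42  40  46  44  45  44  56 106 140 143 144 141 137
 136 134 136 134]
214 [ 42  45  43  36  43  40  41  44  45  45  47  50  96 139 144 150 144 143
 142 141 142 140]
215 [ 62  48  45  44  38  46  43  46  42  45  43  48  82 140 145 149 149 147
 147 147 145 146]
216 [ 96  63  43  43  40  41  42  43  45  40  46  43  81 139 145 147 149 146
 147 148 148 145]
217 [123  85  42  46  46  47  47  44  44  43  47  41  75 135 146 143 145 144
 148 145 144 146]
218 [137 105  51  45  49  47  45  
[... 1487 characters left out ...]
34 [146 149 148 134  88  92 112 126 136 146 148 147 146 150 145 150 149 148
 147 147 146 147]
235 [149 147 147 143 119 121 136 142 146 150 148 148 148 150 149 148 148 150
 148 149 146 147]
236 [147 147 151 148 141 141 148 148 150 149 147 148 149 148 150 146 149 149
 149 147 147 149]
237 [151 149 151 150 148 149 149 149 148 151 148 146 146 147 150 148 149 149
 148 147 147 148]
238 [150 149 146 152 150 148 149 150 152 150 149 149 147 152 149 150 148 151
 148 149 147 146]
239 [150 147 149 148 147 148 150 147 148 149 150 149 149 148 149 149 148 147
 150 147 144 152]
0 [366.35606202 234.80440171]
-0.02 [363.09124344 231.03930112]
-0.04 [359.75371673 227.19035102]
-0.06 [356.3410257  223.25471886]
```

The dark fingertip corner at scene (364,229) lies about 38 mm behind the reported TCP along the tool axis. The open-finger view at scene (346,253) gives the same offset, so both grips were too shallow. I'll open, re-measure the bottle, and find the board contact by force.

>>> send_rows([
  [0, 0, 0, 0, 0, 0, 0],
  [0, 0, 0, 0, 0, 0, 0],
  [0, 0, 0, 0, 0, 0, 0],
  [0, 0, 0, 0, 0, 0, 0],
  [0, 0, 0, 0, 0, 0, 0],
  [0, 0, 0, 0, 0, 0, 0],
])

```text
time: 11.88
ee_pos: [0.5496, 0.2517, 0.2446]
eef_rot: [[-0.127, 0.989, -0.074], [0.857, 0.147, 0.495], [0.5, -0.0, -0.866]]
ft_force: [-0.4, 1.0, -0.3]
width: 0.844
finger_force: 0.0
```

Run:
```python
from h import *
from station import optics
for n in CAM:
    im=optics.snapshot(n)["pixels"]; cv2.imwrite(f"pics/{n}2.png",im)
    for t,i in(("0",cv2.imread(f"pics/{n}0.png")),("2",im)):
        h=cv2.cvtColor(i,cv2.COLOR_BGR2HSV); m=((h[...,0]<16)&(h[...,1]>(95 if n=="scene" else 110))).astype(np.uint8)
        m=cv2.medianBlur(m,3); k,l,s,c=cv2.connectedComponentsWithStats(m)
        for j in range(1,k):
            if s[j,4]>120 and s[j,0]>60: 
                r=cv2.minAreaRect(np.argwhere(l==j)[:,::-1].astype(np.float32)); print(n,t,s[j],np.round(c[j],1),np.round(r[1],1),round(r[2],1))
P=(280+222/3.75,205+210/3.75); print(plane("scene",P,.118)*1000, plane("scene",(320+177/5,225+182/5),.118)*1000)
```

```text
scene 0 [363 250  29  19 500] [377.2 258.5] [18. 28.] 90.0
scene 0 [407 252  19  14 122] [414.7 260.3] [19.3 10.8] 20.6
scene 2 [289 248  20  22 235] [299.  258.3] [19.3 20.6] 3.4
scene 2 [346 252  30  19 529] [360.6 260.8] [18. 29.] 90.0
top 0 [222 148  22  17 161] [232.9 157.7] [14.5 21. ] 80.5
top 0 [136 155  33  25 642] [151.8 166.9] [21.6 31.9] 81.0
top 0 [101 157  26  26 299] [115.9 172.2] [21.9 21.3] 40.6
top 2 [153 151  21  23 345] [161.8 162.5] [21.5 19.4] 83.3
top 2 [101 158  27  25 316] [116.6 172.1] [21.8 21.8] 42.7
[563.28962895 198.72964552 118.        ] [557.19913839 240.37663344 118.        ]
```

>>> send_rows([
  [0, 0, 0, 0, 0, -5, 0],
  [0, 0, 0, 0, 0, -5, 0],
  [0, 0, 0, 0, 0, 0, 0],
])

```text
time: 12.23
ee_pos: [0.5498, 0.2529, 0.246]
eef_rot: [[-0.14, 0.989, -0.048], [0.93, 0.148, 0.335], [0.338, 0.003, -0.941]]
ft_force: [-0.1, 0.1, -0.0]
width: 0.998
finger_force: 0.0
```

```bash
python3 st.py
python3 - <<'E'
from station import read_state
import numpy as np
s=read_state(); R=np.array(s["eef_rot"]);p=np.array(s["ee_pos"])*1000
T=np.array([557.5,197,118])+56*R[:,2]; print(T, "delta tool",R.T@(T-p))
E
```

```text
t 12.23 q [ 0.159  0.405  1.623  0.382  1.136 -0.157] p [549.8 252.9 246. ] F [-0.1  0.1 -0. ] T [-0.2  -0.01 -0.04] w 0.998 ff 0.0
[[-0.14   0.989 -0.048]
 [ 0.93   0.148  0.335]
 [ 0.338  0.003 -0.941]]
[554.82699894 215.75993308  65.30351078] delta tool [-96.37368182  -0.99277971 157.39416642]
```

>>> send_rows([
  [0, -19, 0, 0, 0, 0, 0],
  [0, -19, 0, 0, 0, 0, 0],
  [0, -19, 0, 0, 0, 0, 0],
  [0, -19, 0, 0, 0, 0, 0],
  [0, -20, -1, 0, 0, 0, 0],
  [0, 0, 0, 25, 0, 0, 0],
  [0, 0, 0, 25, 0, 0, 0],
  [0, 0, 0, 25, 0, 0, 0],
  [0, 0, 0, 25, 0, 0, 0],
  [0, 0, 0, 15, 0, 0, 0],
  [0, 0, 0, 0, 0, 0, 0],
])

```text
time: 13.15
ee_pos: [0.5544, 0.2017, 0.1011]
eef_rot: [[-0.136, 0.989, -0.055], [0.929, 0.147, 0.34], [0.344, -0.005, -0.939]]
ft_force: [-0.7, -0.4, 0.5]
width: 1.001
finger_force: 0.0
```

```bash
python3 st.py
python3 - <<'E'
from h import *
from station import read_state,optics
im={n:optics.snapshot(n)["pixels"] for n in CAM}
a=cv2.resize(im["top"][110:190,105:265],(600,300),interpolation=cv2.INTER_CUBIC)
b=cv2.resize(im["scene"][205:285,265:425],(600,300),interpolation=cv2.INTER_CUBIC)
cv2.imwrite("pics/pre2.png",(255*(np.vstack([a,b])/255.)**.45).astype(np.uint8))
s=read_state(); R=np.array(s["eef_rot"]);p=np.array(s["ee_pos"])
f=lambda n,q:np.round((proj(n,q)-([105,110] if n=="top" else [265,205]))*3.75+([0,0] if n=="top" else [0,300]))
for y in(.045,-.045):
  for o in(0,-.026,-.052): print(y,o,f("top",p+R@[0,y,o]),f("scene",p+R@[0,y,o]))
print("cap",f("top",[.5575,.197,.118]),f("scene",[.5575,.197,.118]))
E
```

```text
t 13.15 q [ 0.067  0.568  1.788  0.463  0.875 -0.395] p [554.4 201.7 101.1] F [-0.7 -0.4  0.5] T [-0.16 -0.04 -0.06] w 1.001 ff 0.0
[[-0.136  0.989 -0.055]
 [ 0.929  0.147  0.34 ]
 [ 0.344 -0.005 -0.939]]
0.045 0 [310. 135.] [283. 569.]
0.045 -0.026 [318. 123.] [273. 553.]
0.045 -0.052 [327. 111.] [263. 536.]
-0.045 0 [327. 264.] [279. 455.]
-0.045 -0.026 [336. 254.] [269. 437.]
-0.045 -0.052 [345. 244.] [259. 420.]
cap [322. 192.] [277. 502.]
```

View pics/pre2.png

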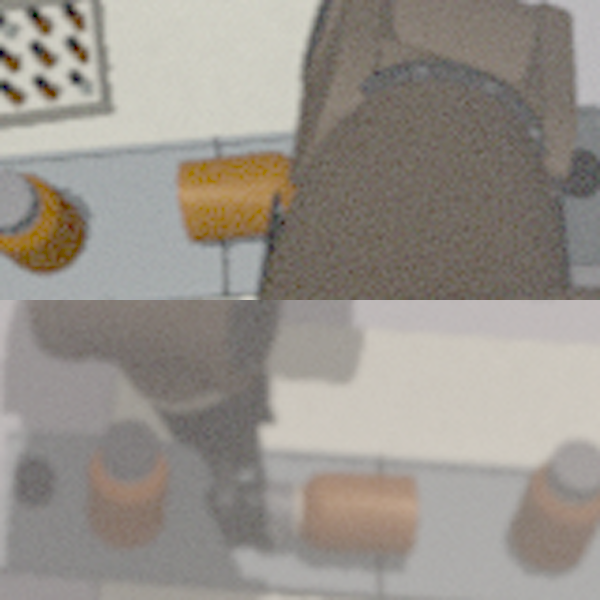

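The pre-grasp view shows the fingertips at scene (337,237) and (330,270), straddling the cap at scene (340,262). That matches the roughly 39 mm tip offset. I'll descend carefully.

>>> send_rows([
  [0, 0, 0, 9, 0, 0, 0],
  [0, 0, 0, 9, 0, 0, 0],
  [0, 0, 0, 7, 0, 0, 0],
  [0, 0, 0, 4, 0, 0, 0],
  [0, 0, 0, 2, 0, 0, 0],
])

```text
time: 13.67
ee_pos: [0.5543, 0.2119, 0.0742]
eef_rot: [[-0.138, 0.989, -0.051], [0.929, 0.147, 0.338], [0.342, -0.001, -0.94]]
ft_force: [0.6, -0.1, -0.2]
width: 0.997
finger_force: 0.0
```

>>> send_rows([
  [0, 0, 0, 2, 0, 0, 0],
  [0, 0, 0, 2, 0, 0, 0],
  [0, 0, 0, 2, 0, 0, 0],
  [0, 0, 0, 0, 0, 0, 0],
])

```text
time: 14.0
ee_pos: [0.5542, 0.2138, 0.069]
eef_rot: [[-0.138, 0.989, -0.05], [0.929, 0.147, 0.338], [0.342, -0.0, -0.94]]
ft_force: [-0.2, -0.5, -0.4]
width: 1.002
finger_force: 0.0
```

```bash
python3 st.py
```

```text
t 14.0 q [ 0.089  0.615  1.808  0.494  0.804 -0.42 ] p [554.2 213.8  69. ] F [-0.2 -0.5 -0.4] T [-0.17 -0.03  0.01] w 1.002 ff 0.0
[[-0.138  0.989 -0.05 ]
 [ 0.929  0.147  0.338]
 [ 0.342 -0.    -0.94 ]]
```

>>> send_rows([
  [0, 0, 0, 3, 0, 0, 0],
  [1, 0, 0, 0, 0, 0, 0],
  [1, 0, 0, 0, 0, 0, 0],
  [1, 0, 0, 0, 0, 0, 0],
  [1, 0, 0, 0, 0, 0, 0],
  [1, 0, 0, 0, 0, 0, 0],
  [1, 0, 0, 0, 0, 0, 0],
  [1, 0, 0, 0, 0, 0, 0],
  [1, 0, 0, 0, 0, 0, 0],
  [1, 0, 0, 0, 0, 0, 0],
  [1, 0, 0, 0, 0, 0, 0],
], newtons=50)

```text
time: 14.92
ee_pos: [0.5542, 0.2147, 0.0665]
eef_rot: [[-0.138, 0.989, -0.05], [0.93, 0.147, 0.338], [0.342, 0.0, -0.94]]
ft_force: [0.5, -1.3, 2.6]
width: 0.435
finger_force: 49.3
```

```bash
python3 st.py
```

```text
t 14.92 q [ 0.09   0.619  1.809  0.497  0.798 -0.422] p [554.2 214.7  66.5] F [ 0.5 -1.3  2.6] T [-0.13 -0.01  0.  ] w 0.435 ff 49.3
[[-0.138  0.989 -0.05 ]
 [ 0.93   0.147  0.338]
 [ 0.342  0.    -0.94 ]]
```

The opening matches the 38 mm cap, so this is a good grip. Lifting.

>>> send_rows([
  [1, 1, 0, -3, 0, 0, 0],
  [1, 3, 0, -8, 0, 0, 0],
  [1, 4, 0, -11, 0, 0, 0],
  [1, 5, 0, -13, 0, 0, 0],
  [1, 5, 0, -14, 0, 0, 0],
  [1, 5, 0, -14, 0, 0, 0],
  [1, 5, 0, -14, 0, 0, 0],
  [1, 5, 0, -14, 0, 0, 0],
  [1, 5, 0, -14, 0, 0, 0],
  [1, 5, 0, -14, 0, 0, 0],
  [1, 5, 0, -14, 0, 0, 0],
  [1, 3, 0, -8, 0, 0, 0],
])

```text
time: 15.92
ee_pos: [0.5544, 0.2144, 0.2189]
eef_rot: [[-0.139, 0.989, -0.048], [0.93, 0.147, 0.338], [0.342, 0.002, -0.94]]
ft_force: [-0.2, 0.3, -0.8]
width: 0.43
finger_force: 49.5
```

```bash
python3 st.py
python3 - <<'E'
from h import *
from station import optics
for n in CAM:
    im=optics.snapshot(n)["pixels"]; cv2.imwrite(f"pics/{n}3.png",im)
    h=cv2.cvtColor(im,cv2.COLOR_BGR2HSV); m=((h[...,0]<16)&(h[...,1]>(95 if n=="scene" else 110))).astype(np.uint8)
    m=cv2.medianBlur(m,3); k,l,s,c=cv2.connectedComponentsWithStats(m)
    for j in range(1,k):
        if s[j,4]>120 and s[j,0]>60: 
            r=cv2.minAreaRect(np.argwhere(l==j)[:,::-1].astype(np.float32)); print(n,s[j],np.round(c[j],1),np.round(r[1],1),round(r[2],1))
E
```

```text
t 15.92 q [ 0.09   0.425  1.67   0.393  1.098 -0.248] p [554.4 214.4 218.9] F [-0.2  0.3 -0.8] T [-0.35 -0.08 -0.  ] w 0.43 ff 49.5
[[-0.139  0.989 -0.048]
 [ 0.93   0.147  0.338]
 [ 0.342  0.002 -0.94 ]]
scene [352 219  33  23 638] [368.3 229.9] [32.4 20.5] 5.2
scene [289 248  20  22 211] [299.2 257.8] [19.3 20.6] 3.4
top [138 134  32  26 703] [153.6 146.5] [24.1 31.7] 87.0
top [101 157  27  26 315] [116.6 171.9] [22.  21.5] 40.6
```

>>> send_rows([
  [1, -8, 0, -3, 0, 0, 0],
  [1, -14, 0, -5, 0, 0, 0],
  [1, -17, 0, -6, 0, 0, 0],
  [1, -17, 0, -6, 0, 0, 0],
  [1, -10, 0, -4, 0, 0, 0],
  [1, 0, 0, 0, 0, 0, 0],
])

```text
time: 16.52
ee_pos: [0.5647, 0.1429, 0.2155]
eef_rot: [[-0.135, 0.989, -0.051], [0.93, 0.145, 0.338], [0.342, -0.001, -0.94]]
ft_force: [0.4, 0.0, -1.9]
width: 0.439
finger_force: 49.6
```

>>> send_rows([
  [1, 0, 0, 0, 0, -3, 0],
  [1, 0, 0, 0, 0, -5, 0],
  [1, 0, 0, 0, 0, -5, 0],
  [1, 0, 0, 0, 0, -5, 0],
  [1, 0, 0, 0, 0, -5, 0],
  [1, 0, 0, 0, 0, -5, 0],
  [1, 0, 0, 0, 0, -5, 0],
  [1, 0, 0, 0, 0, -5, 0],
  [1, 0, 0, 0, 0, -5, 0],
  [1, 0, 0, 0, 0, -5, 0],
  [1, 0, 0, 0, 0, -5, 0],
  [1, 0, 0, 0, 0, -2, 0],
])

```text
time: 17.52
ee_pos: [0.5637, 0.1463, 0.2151]
eef_rot: [[-0.122, 0.989, 0.085], [0.807, 0.149, -0.571], [-0.577, -0.002, -0.816]]
ft_force: [-0.0, 0.3, -2.7]
width: 0.434
finger_force: 49.7
```

```bash
python3 st.py
python3 - <<'E'
from h import *
print("body lifted",tri((153.6,146.5),(368.3,229.9))*1000)
E
```

```text
t 17.52 q [ 0.415  0.525  1.608 -0.624  1.26   0.539] p [563.7 146.3 215.1] F [-0.   0.3 -2.7] T [0.31 0.08 0.03] w 0.434 ff 49.7
[[-0.122  0.989  0.085]
 [ 0.807  0.149 -0.571]
 [-0.577 -0.002 -0.816]]
body lifted [551.23869828 255.47795192 273.02761597]
```

>>> send_rows([
  [1, 0, 0, 0, 0, -5, 0],
  [1, 0, 0, 0, 0, -5, 0],
  [1, 0, 0, 0, 0, -5, 0],
  [1, 0, 0, 0, 0, -5, 0],
  [1, 0, 0, 0, 0, -5, 0],
  [1, 0, 0, 0, 0, 0, 0],
  [1, 0, 0, 0, 0, 0, 0],
])

```text
time: 18.1
ee_pos: [0.5641, 0.1457, 0.2148]
eef_rot: [[-0.076, 0.989, 0.127], [0.496, 0.148, -0.856], [-0.865, -0.002, -0.502]]
ft_force: [-0.3, 1.2, -2.2]
width: 0.434
finger_force: 49.7
```

```bash
python3 st.py
python3 - <<'E'
from h import *
from station import optics, read_state
C={}
for n in CAM:
    im=optics.snapshot(n)["pixels"]; cv2.imwrite(f"pics/{n}4.png",im)
    h=cv2.cvtColor(im,cv2.COLOR_BGR2HSV); m=((h[...,0]<16)&(h[...,1]>(95 if n=="scene" else 110))).astype(np.uint8)
    m=cv2.medianBlur(m,3); k,l,s,c=cv2.connectedComponentsWithStats(m)
    for j in range(1,k):
        if s[j,4]>60 and s[j,0]>60: 
            r=cv2.minAreaRect(np.argwhere(l==j)[:,::-1].astype(np.float32)); print(n,s[j],np.round(c[j],1),np.round(r[1],1),round(r[2],1))
s=read_state(); R=np.array(s["eef_rot"]);p=np.array(s["ee_pos"])*1000
print("G",p-54.5*R[:,2])
a=cv2.resize(cv2.imread("pics/top4.png")[110:190,105:265],(600,300),interpolation=cv2.INTER_CUBIC)
b=cv2.resize(cv2.imread("pics/scene4.png")[205:285,265:425],(600,300),interpolation=cv2.INTER_CUBIC)
cv2.imwrite("pics/up.png",(255*(np.vstack([a,b])/255.)**.45).astype(np.uint8))
E
```

```text
t 18.1 q [ 0.537  0.673  1.594 -0.931  1.501  0.777] p [564.1 145.7 214.8] F [-0.3  1.2 -2.2] T [0.57 0.09 0.09] w 0.434 ff 49.7
[[-0.076  0.989  0.127]
 [ 0.496  0.148 -0.856]
 [-0.865 -0.002 -0.502]]
scene [336 246  18  16 187] [345.5 253.5] [15.2 15.2] 71.6
scene [290 250  19  10 111] [299.2 255.2] [ 9. 18.] 90.0
scene [405 250  21  25 227] [413.2 262. ] [20.6 21. ] 26.6
top [222 148  22  20 188] [233.2 158.7] [18.  21.1] 81.0
top [118 163   9  15  69] [122.9 170. ] [15.2  6. ] 71.6
G [557.65344771 191.62930179 243.87755252]
```

View pics/up.png

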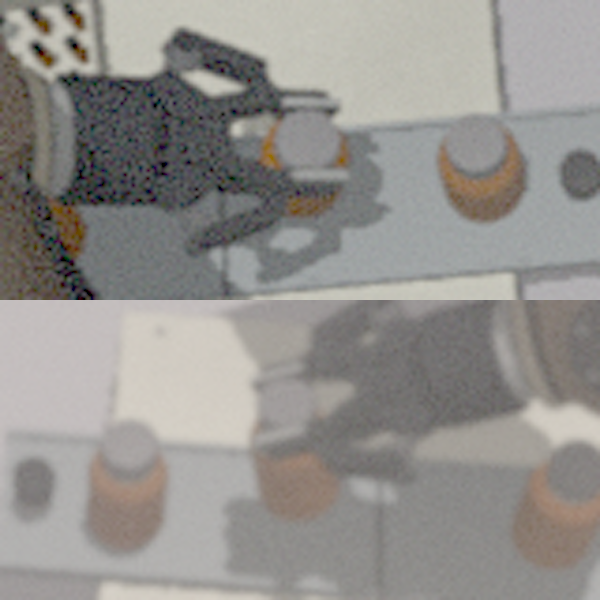

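The view shows the bottle hanging near-upright, cap in the pads at scene (341,233), with the hand well clear of the inner bottle. Lowering.

>>> send_rows([
  [1, 3, 0, 4, 0, 0, 0],
  [1, 6, 0, 7, 0, 0, 0],
  [1, 7, 0, 8, 0, 0, 0],
  [1, 7, 0, 8, 0, 0, 0],
  [1, 7, 0, 8, 0, 0, 0],
  [1, 5, 0, 5, 0, 0, 0],
  [1, 0, 0, 0, 0, 0, 0],
])

```text
time: 18.78
ee_pos: [0.5666, 0.1272, 0.1641]
eef_rot: [[-0.075, 0.989, 0.125], [0.494, 0.146, -0.857], [-0.866, -0.003, -0.499]]
ft_force: [-0.4, 0.3, -1.9]
width: 0.435
finger_force: 49.7
```

```bash
python3 st.py
```

```text
t 18.78 q [ 0.511  0.731  1.646 -0.958  1.425  0.855] p [566.6 127.2 164.1] F [-0.4  0.3 -1.9] T [0.59 0.06 0.02] w 0.435 ff 49.7
[[-0.075  0.989  0.125]
 [ 0.494  0.146 -0.857]
 [-0.866 -0.003 -0.499]]
```

>>> send_rows([
  [1, 0, 0, 0, 0, -2, 0],
  [1, 0, 0, 0, 0, -3, 0],
  [1, 0, 0, 0, 0, 0, 0],
  [1, 0.9, 0, 0.4, 0, 0, 0],
  [1, 0.9, 0, 0.4, 0, 0, 0],
  [1, 0, 0, 0, 0, 0, 0],
])

```text
time: 19.28
ee_pos: [0.5671, 0.1282, 0.1644]
eef_rot: [[-0.061, 0.989, 0.133], [0.419, 0.147, -0.896], [-0.906, 0.001, -0.423]]
ft_force: [-0.5, 0.3, -0.3]
width: 0.43
finger_force: 49.5
```

>>> send_rows([
  [1, 0.9, 0, 0.4, 0, 0, 0],
  [1, 0.9, 0, 0.4, 0, 0, 0],
  [1, 0, 0, 0, 0, 0, 0],
])

```text
time: 19.53
ee_pos: [0.5674, 0.128, 0.1642]
eef_rot: [[-0.06, 0.989, 0.134], [0.417, 0.147, -0.897], [-0.907, 0.002, -0.421]]
ft_force: [-2.1, 1.1, 11.0]
width: 0.437
finger_force: 48.9
```

```bash
python3 st.py
```

```text
t 19.53 q [ 0.528  0.768  1.639 -1.007  1.484  0.899] p [567.4 128.  164.2] F [-2.1  1.1 11. ] T [-0.99  0.14 -0.18] w 0.437 ff 48.9
[[-0.06   0.989  0.134]
 [ 0.417  0.147 -0.897]
 [-0.907  0.002 -0.421]]
```

Base contact at 11 N. I'll ease off and release.

>>> send_rows([
  [1, -0.9, 0, -0.4, 0, 0, 0],
  [1, 0, 0, 0, 0, 0, 0],
])

```text
time: 19.7
ee_pos: [0.5672, 0.128, 0.1642]
eef_rot: [[-0.061, 0.989, 0.133], [0.418, 0.147, -0.896], [-0.906, 0.002, -0.423]]
ft_force: [-0.3, 0.8, 6.9]
width: 0.436
finger_force: 49.5
```

>>> send_rows([
  [0.4, 0, 0, 0, 0, 0, 0],
  [0, 0, 0, 0, 0, 0, 0],
  [0, 0, 0, 0, 0, 0, 0],
  [0, 0, 0, 0, 0, 0, 0],
  [0, 0, 0, 0, 0, 0, 0],
  [0, 0, 0, 0, 0, 0, 0],
  [0, 0, 0, 0, 0, 0, 0],
  [0, 0, 0, 0, 0, 0, 0],
])

```text
time: 20.37
ee_pos: [0.567, 0.1281, 0.163]
eef_rot: [[-0.062, 0.989, 0.133], [0.418, 0.147, -0.896], [-0.906, -0.0, -0.423]]
ft_force: [0.1, 0.2, -0.8]
width: 1.003
finger_force: 0.0
```

```bash
python3 st.py
cat > amb.py <<'E'
from h import *
from station import optics
def amber():
  for n in CAM:
    im=optics.snapshot(n)["pixels"]
    h=cv2.cvtColor(im,cv2.COLOR_BGR2HSV); m=((h[...,0]<16)&(h[...,1]>(85 if n=="scene" else 110))).astype(np.uint8)
    m=cv2.medianBlur(m,3); k,l,s,c=cv2.connectedComponentsWithStats(m)
    for j in range(1,k):
        if s[j,4]>40 and s[j,0]>60: print(n,s[j],np.round(c[j],1))
  return
if __name__=="__main__": amber()
E
python3 amb.py
```

```text
t 20.37 q [ 0.528  0.769  1.64  -1.006  1.482  0.898] p [567.  128.1 163. ] F [ 0.1  0.2 -0.8] T [0.41 0.08 0.02] w 1.003 ff 0.0
[[-0.062  0.989  0.133]
 [ 0.418  0.147 -0.896]
 [-0.906 -0.    -0.423]]
scene [290 249  19  19 192] [299.5 257.2]
scene [403 250  24  26 354] [412.6 264.3]
scene [326 265  15   8  66] [332.6 268.9]
top [184 148  23  22 226] [197.1 160.9]
top [222 148  22  20 184] [233.2 158.6]
```

>>> send_rows([
  [0, 0, 0, -6, 0, 0, 0],
  [0, 0, 0, -12, 0, 0, 0],
  [0, 0, 0, -18, 0, 0, 0],
  [0, 0, 0, -20, 0, 0, 0],
  [0, 0, 0, -20, 0, 0, 0],
  [0, 0, 0, -20, 0, 0, 0],
  [0, -20, 0, -10, 0, 0, 0],
  [0, -25, 0, -10, 0, 0, 0],
  [0, -25, 0, -10, 0, 0, 0],
  [0, -25, 0, -10, 0, 0, 0],
  [0, -25, 0, -10, 0, 0, 0],
  [0, 0, 0, 0, 0, 0, 0],
])

```text
time: 21.47
ee_pos: [0.5551, 0.2098, 0.3391]
eef_rot: [[-0.056, 0.989, 0.136], [0.422, 0.147, -0.895], [-0.905, 0.007, -0.426]]
ft_force: [0.5, -1.5, 0.5]
width: 1.003
finger_force: 0.0
```

```bash
python3 st.py; python3 amb.py
python3 - <<'E'
from h import *
from station import optics
for n in CAM: cv2.imwrite(f"pics/{n}5.png",optics.snapshot(n)["pixels"])
E
```

```text
t 21.47 q [ 0.64   0.616  1.396 -0.954  1.775  0.626] p [555.1 209.8 339.1] F [ 0.5 -1.5  0.5] T [ 0.43  0.06 -0.  ] w 1.003 ff 0.0
[[-0.056  0.989  0.136]
 [ 0.422  0.147 -0.895]
 [-0.905  0.007 -0.426]]
scene [290 249  19  12 144] [299.1 255.2]
scene [326 250  19  22 215] [334.3 260.8]
scene [402 250  25  26 353] [412.8 264.2]
top [184 148  24  23 218] [197.4 161.2]
top [222 148  22  20 192] [233.4 158.6]
top [113 157   9   8  43] [116.8 160.7]
top [100 171  26  12 174] [113.7 176.3]
```

The bottle now stands: its scene outline (326,250, 19x22 px) matches the outer neighbour's. Next I'll bring the hand round for the knob and measure the front edge.

>>> send_rows([
  [0, 0, 0, 0, 0, 5, 0],
  [0, 0, 0, 0, 0, 7, 0],
  [0, 0, 0, 0, 0, 7, 0],
  [0, 0, 0, 0, 0, 7, 0],
  [0, 0, 0, 0, 0, 7, 0],
  [0, 0, 0, 0, 0, 7, 0],
  [0, 0, 0, 0, 0, 7, 0],
  [0, 0, 0, 0, 0, 7, 0],
  [0, 0, 0, 0, 0, 7, 0],
  [0, 0, 0, 0, 0, 4, 3.4],
  [0, 0, 0, 0, 0, 0, 0],
])

```text
time: 22.58
ee_pos: [0.5553, 0.2071, 0.333]
eef_rot: [[-0.082, 0.997, 0.0], [0.997, 0.082, 0.004], [0.004, 0.001, -1.0]]
ft_force: [-0.2, -0.0, -1.2]
width: 0.997
finger_force: 0.0
```

```bash
python3 st.py
python3 - <<'E'
from h import *
# front-edge: strongest horizontal-gradient columns around predicted, per row, both views
for n,rows,win in (("top",list(range(108,136))+list(range(200,226)),(225,252)),("scene",list(range(215,238))+list(range(292,322)),(280,306))):
    for t in "05":
        g=cv2.GaussianBlur(cv2.cvtColor(cv2.imread(f"pics/{n}{t}.png"),cv2.COLOR_BGR2GRAY),(3,3),0).astype(float)
        d=np.abs(np.gradient(g,axis=1)); P=[]
        for r in rows:
            w=d[r,win[0]:win[1]]; j=int(w.argmax())
            if w[j]>5: P.append((win[0]+j,r))
        P=np.array(P,float); W=np.array([plane(n,q,.08)[:2]*1000 for q in P])
        m=np.ones(len(W),bool)
        for _ in range(6):
            c=np.polyfit(W[m,0],W[m,1],1); e=W[:,1]-np.polyval(c,W[:,0]); m=np.abs(e)<max(3,1.5*np.median(np.abs(e)))
        print(n,t,m.sum(),len(m),"slope",round(c[0],4),"y at x=548",round(np.polyval(c,548),1),"sd",round(e[m].std(),2)); print(P[::8].astype(int).tolist())
E
```

```text
t 22.58 q [0.244 0.341 1.446 0.004 1.354 0.161] p [555.3 207.1 333. ] F [-0.2 -0.  -1.2] T [-0.   -0.    0.02] w 0.997 ff 0.0
[[-0.082  0.997  0.   ]
 [ 0.997  0.082  0.004]
 [ 0.004  0.001 -1.   ]]
top 0 54 54 slope 0.0875 y at x=548 75.9 sd 0.8
[[235, 108], [235, 116], [236, 124], [237, 132], [243, 204], [244, 212], [245, 220]]
top 5 54 54 slope 0.0876 y at x=548 75.7 sd 0.7
[[235, 108], [236, 116], [236, 124], [237, 132], [243, 204], [244, 212], [245, 220]]
scene 0 51 52 slope 0.0851 y at x=548 77.3 sd 0.92
[[297, 215], [297, 223], [296, 231], [290, 294], [290, 302], [289, 310], [289, 318]]
scene 5 51 52 slope 0.0872 y at x=548 77.2 sd 0.91
[[297, 215], [297, 223], [296, 231], [290, 294], [290, 302], [289, 310], [289, 318]]
```

```bash
python3 - <<'E'
from h import *
C={}
for n,(x0,x1,y0,y1) in (("top",(249,270,147,167)),("scene",(265,283,243,265))):
  for t in "05":
    g=cv2.cvtColor(cv2.imread(f"pics/{n}{t}.png"),cv2.COLOR_BGR2GRAY)[y0:y1,x0:x1]
    th=(int(g.min())+int(np.median(g)))/2; ys,xs=np.nonzero(g<th); C[n,t]=(x0+xs.mean(),y0+ys.mean()); print(n,t,g.min(),np.median(g),len(xs),np.round(C[n,t],2),np.round(plane(n,C[n,t],.122)*1000,1))
for t in "05": print(t,tri(C["top",t],C["scene",t])*1000)
E
python3 amb.py
```

```text
top 0 8 76.0 113 [259.65 156.29] [568.9  25.2 122. ]
top 5 21 86.0 120 [259.6  156.19] [569.2  25.3 122. ]
scene 0 40 85.5 124 [273.38 254.34] [575.6  26.7 122. ]
scene 5 45 94.0 125 [273.39 254.3 ] [575.5  26.7 122. ]
0 [571.1725872   25.51144678 113.53025032]
5 [571.30239344  25.60107534 114.03281947]
scene [290 248  20  21 276] [298.7 258.6]
scene [325 249  21  24 304] [333.7 262. ]
scene [406 251  20  18 157] [414.6 260.6]
top [197 147  11  24 152] [202.1 160. ]
top [222 148  22  21 240] [233.3 159.4]
top [101 169  17  13 121] [110.8 175.1]
```

>>> send_rows([
  [0, -12, 0.4, 0, 0, 0, 0],
  [0, -24, 0.4, 0, 0, 0, 0],
  [0, -26, 0.4, 0, 0, 0, 0],
  [0, -26, 0.4, 0, 0, 0, 0],
  [0, -26, 0.4, 0, 0, 0, 0],
  [0, -26, 0.4, 0, 0, 0, 0],
  [0, -26, 0.4, 0, 0, 0, 0],
  [0, -26, 0.4, 0, 0, 0, 0],
  [0, 0, 0, 0, 0, 5, 0],
  [0, 0, 0, 0, 0, 5, 0],
  [0, 0, 0, 0, 0, 5, 0],
  [0, 0, 0, 0, 0, 0, 0],
])

```text
time: 23.68
ee_pos: [0.575, 0.0164, 0.3321]
eef_rot: [[-0.084, 0.996, -0.023], [0.961, 0.087, 0.261], [0.262, -0.0, -0.965]]
ft_force: [1.0, -0.1, 0.6]
width: 1.005
finger_force: 0.0
```

```bash
python3 st.py
python3 - <<'E'
from station import read_state
import numpy as np
s=read_state(); R=np.array(s["eef_rot"]);p=np.array(s["ee_pos"])*1000
T=np.array([571,25.8,118])+53*R[:,2]; print(T, "delta tool",R.T@(T-p))
E
```

```text
t 23.68 q [-0.213  0.335  1.483  0.257  1.41  -0.353] p [575.   16.4 332.1] F [ 1.  -0.1  0.6] T [-0.1  -0.04  0.02] w 1.005 ff 0.0
[[-0.084  0.996 -0.023]
 [ 0.961  0.087  0.261]
 [ 0.262 -0.    -0.965]]
[569.76140875  39.64923506  66.85643168] delta tool [-46.74757975  -3.08888257 262.14111163]
```

>>> send_rows([
  [0, -23, -1.5, 0, 0, 0, 0],
  [0, -24, -1.5, 0, 0, 0, 0],
  [0, 0, 0, 25, 0, 0, 0],
  [0, 0, 0, 28, 0, 0, 0],
  [0, 0, 0, 28, 0, 0, 0],
  [0, 0, 0, 28, 0, 0, 0],
  [0, 0, 0, 28, 0, 0, 0],
  [0, 0, 0, 28, 0, 0, 0],
  [0, 0, 0, 28, 0, 0, 0],
  [0, 0, 0, 15, 0, 0, 0],
  [0, 0, 0, 0, 0, 0, 0],
])

```text
time: 24.6
ee_pos: [0.5699, 0.0276, 0.1171]
eef_rot: [[-0.088, 0.996, -0.027], [0.962, 0.092, 0.257], [0.258, -0.004, -0.966]]
ft_force: [-0.1, 0.6, 0.0]
width: 1.004
finger_force: 0.0
```

```bash
python3 st.py
python3 - <<'E'
from h import *
from station import read_state,optics
s=read_state(); R=np.array(s["eef_rot"]);p=np.array(s["ee_pos"])*1000
T=np.array([571,25.8,118])+53*R[:,2]; print(T, "delta tool",R.T@(T-p))
E
python3 amb.py
```

```text
t 24.6 q [-0.193  0.536  1.769  0.311  0.939 -0.482] p [569.9  27.6 117.1] F [-0.1  0.6  0. ] T [-0.14 -0.02 -0.01] w 1.004 ff 0.0
[[-0.088  0.996 -0.027]
 [ 0.962  0.092  0.257]
 [ 0.258 -0.004 -0.966]]
[569.55162279  39.4151268   66.79911597] delta tool [-1.62114578  0.90031199 51.67314266]
scene [290 248  19  22 286] [298.4 259.1]
scene [326 251  19  21 241] [333.8 261.7]
scene [406 251  20  18 152] [414.8 260.6]
top [222 147  22  22 237] [233.9 159.4]
top [184 148  24  23 249] [197.7 161.6]
top [100 158  27  25 315] [116.4 172.1]
```

>>> send_rows([
  [0, -0.5, 0.3, 12, 0, 0, 0],
  [0, -0.5, 0.3, 12, 0, 0, 0],
  [0, -0.5, 0.3, 10, 0, 0, 0],
  [0, 0, 0, 8, 0, 0, 0],
  [0, 0, 0, 5, 0, 0, 0],
  [0, 0, 0, 3, 0, 0, 0],
  [0, 0, 0, 0, 0, 0, 0],
])

```text
time: 25.28
ee_pos: [0.5717, 0.0376, 0.0715]
eef_rot: [[-0.086, 0.996, -0.021], [0.962, 0.088, 0.258], [0.259, 0.002, -0.966]]
ft_force: [0.3, -0.2, 0.6]
width: 1.001
finger_force: 0.0
```

```bash
python3 st.py
```

```text
t 25.28 q [-0.177  0.599  1.805  0.344  0.836 -0.51 ] p [571.7  37.6  71.5] F [ 0.3 -0.2  0.6] T [-0.13 -0.   -0.  ] w 1.001 ff 0.0
[[-0.086  0.996 -0.021]
 [ 0.962  0.088  0.258]
 [ 0.259  0.002 -0.966]]
```

>>> send_rows([
  [0, 0, -0.5, 3, 0, 0, 0],
  [0, 0, 0, 0, 0, 0, 0],
  [0.5, 0, 0, 0, 0, 0, 0],
  [0.55, 0, 0, 0, 0, 0, 0],
  [0.6, 0, 0, 0, 0, 0, 0],
  [0.65, 0, 0, 0, 0, 0, 0],
  [0.7, 0, 0, 0, 0, 0, 0],
  [1, 0, 0, 0, 0, 0, 0],
  [1, 0, 0, 0, 0, 0, 0],
  [1, 0, 0, 0, 0, 0, 0],
  [1, 0, 0, 0, 0, 0, 0],
  [1, 0, 0, 0, 0, 0, 0],
], newtons=40)

```text
time: 26.28
ee_pos: [0.5712, 0.0382, 0.0691]
eef_rot: [[-0.085, 0.996, -0.02], [0.962, 0.088, 0.258], [0.259, 0.002, -0.966]]
ft_force: [-1.3, -1.6, 5.1]
width: 0.339
finger_force: 39.3
```

```bash
python3 st.py; python3 amb.py
```

```text
t 26.28 q [-0.176  0.601  1.809  0.347  0.83  -0.512] p [571.2  38.2  69.1] F [-1.3 -1.6  5.1] T [-0.14  0.33  0.13] w 0.339 ff 39.3
[[-0.085  0.996 -0.02 ]
 [ 0.962  0.088  0.258]
 [ 0.259  0.002 -0.966]]
scene [290 248  19  22 290] [298.3 259.1]
scene [325 251  20  21 227] [333.9 261.1]
scene [406 251  20  17 145] [415.1 260.4]
top [222 147  22  16 157] [233.4 157.1]
top [100 157  28  26 312] [116.5 171.8]
```

The knob is gripped and the bottles are still standing. I'll firm the grip, unload slightly and start sliding slowly.

>>> send_rows([
  [1, 0, 0, 0, 0, 0, 0],
  [1, 0.1, 0, -0.4, 0, 0, 0],
  [1, -0.5, 0, -0.13, 0, 0, 0],
  [1, -1, 0, -0.27, 0, 0, 0],
  [1, -1.5, 0, -0.4, 0, 0, 0],
  [1, -2, 0, -0.54, 0, 0, 0],
  [1, -2.5, 0, -0.67, 0, 0, 0],
  [1, -3, 0, -0.8, 0, 0, 0],
  [1, -3, 0, -0.8, 0, 0, 0],
  [1, -3, 0, -0.8, 0, 0, 0],
  [1, -3, 0, -0.8, 0, 0, 0],
  [1, -3, 0, -0.8, 0, 0, 0],
], newtons=80)

```text
time: 27.38
ee_pos: [0.573, 0.0159, 0.0693]
eef_rot: [[-0.085, 0.996, -0.021], [0.962, 0.088, 0.259], [0.26, 0.001, -0.966]]
ft_force: [-0.9, 5.6, 2.4]
width: 0.326
finger_force: 78.7
```

```bash
python3 st.py; python3 amb.py
```

```text
t 27.38 q [-0.214  0.605  1.799  0.339  0.845 -0.542] p [573.   15.9  69.3] F [-0.9  5.6  2.4] T [ 0.89  0.13 -0.01] w 0.326 ff 78.7
[[-0.085  0.996 -0.021]
 [ 0.962  0.088  0.259]
 [ 0.26   0.001 -0.966]]
scene [281 248  19  22 290] [289.8 258.8]
scene [317 250  20  22 239] [325.  260.6]
scene [398 251  19  18 155] [406.2 260.2]
top [232 148  21  14 120] [243.9 155.9]
top [110 156  27  26 298] [125.6 171.1]
```

>>> send_rows([
  [1, -3.86, 0, -1.04, 0, 0, 0],
  [1, -3.86, 0, -1.04, 0, 0, 0],
  [1, -3.86, 0, -1.04, 0, 0, 0],
  [1, -3.86, 0, -1.04, 0, 0, 0],
  [1, -3.86, 0, -1.04, 0, 0, 0],
  [1, -3.86, 0, -1.04, 0, 0, 0],
  [1, -3.86, 0, -1.04, 0, 0, 0],
  [1, -3.86, 0, -1.04, 0, 0, 0],
  [1, -3.86, 0, -1.04, 0, 0, 0],
  [1, -3.86, 0, -1.04, 0, 0, 0],
  [1, -3.86, 0, -1.04, 0, 0, 0],
  [1, -3.86, 0, -1.04, 0, 0, 0],
])

```text
time: 28.48
ee_pos: [0.5772, -0.0321, 0.0692]
eef_rot: [[-0.085, 0.996, -0.021], [0.962, 0.088, 0.259], [0.26, 0.001, -0.966]]
ft_force: [-1.0, 6.1, 2.3]
width: 0.329
finger_force: 78.8
```

>>> send_rows([
  [1, -3.86, 0, -1.04, 0, 0, 0],
  [1, -3.86, 0, -1.04, 0, 0, 0],
  [1, -3.86, 0, -1.04, 0, 0, 0],
  [1, -3.86, 0, -1.04, 0, 0, 0],
  [1, -3.86, 0, -1.04, 0, 0, 0],
  [1, -3.86, 0, -1.04, 0, 0, 0],
  [1, -3.86, 0, -1.04, 0, 0, 0],
  [1, -3.86, 0, -1.04, 0, 0, 0],
  [1, -3.86, 0, -1.04, 0, 0, 0],
  [1, -3.86, 0, -1.04, 0, 0, 0],
  [1, -3.86, 0, -1.04, 0, 0, 0],
  [1, -3.86, 0, -1.04, 0, 0, 0],
])

```text
time: 29.48
ee_pos: [0.5814, -0.0806, 0.0691]
eef_rot: [[-0.085, 0.996, -0.021], [0.962, 0.088, 0.258], [0.259, 0.001, -0.966]]
ft_force: [-0.7, 4.9, 0.3]
width: 0.327
finger_force: 78.8
```

```bash
python3 st.py; python3 amb.py
```

```text
t 29.48 q [-0.366  0.633  1.733  0.3    0.913 -0.655] p [581.4 -80.6  69.1] F [-0.7  4.9  0.3] T [ 0.51  0.1  -0.06] w 0.327 ff 78.8
[[-0.085  0.996 -0.021]
 [ 0.962  0.088  0.258]
 [ 0.259  0.001 -0.966]]
scene [243 244  20  23 306] [253.5 255.7]
scene [279 248  20  22 284] [288.1 258.7]
scene [360 248  19  14 130] [367.9 256.5]
top [150 154  24  24 262] [164.  168.5]
```

>>> send_rows([
  [1, -3.86, 0, -1.04, 0, 0, 0],
  [1, -3.86, 0, -1.04, 0, 0, 0],
  [1, -3.86, 0, -1.04, 0, 0, 0],
  [1, -3.86, 0, -1.04, 0, 0, 0],
  [1, -3.86, 0, -1.04, 0, 0, 0],
  [1, -3.86, 0, -1.04, 0, 0, 0],
  [1, -3.86, 0, -1.04, 0, 0, 0],
  [1, -3.86, 0, -1.04, 0, 0, 0],
  [1, -3.86, 0, -1.04, 0, 0, 0],
  [1, -3.86, 0, -1.04, 0, 0, 0],
  [1, -3.86, 0, -1.04, 0, 0, 0],
  [1, -2, 0, -0.54, 0, 0, 0],
])

```text
time: 30.58
ee_pos: [0.5857, -0.127, 0.0693]
eef_rot: [[-0.085, 0.996, -0.021], [0.962, 0.088, 0.258], [0.259, 0.002, -0.966]]
ft_force: [0.2, 4.0, -2.3]
width: 0.328
finger_force: 78.9
```

```bash
python3 st.py; python3 amb.py
cat > line.py <<'E'
from h import *
from station import optics
import sys
# darkest column near expected line position, per row; rows crossing the board; distance from front edge along outward normal
off=float(sys.argv[1])   # expected distance line->edge, mm
a=np.array([.087,-.996]); E0={"top":75.8,"scene":77.2}
for n in CAM:
    im=optics.snapshot(n)["pixels"]; g=cv2.GaussianBlur(cv2.cvtColor(im,cv2.COLOR_BGR2GRAY),(3,3),0).astype(float)
    out=[]
    for x in np.arange(-48,49,3):
        best=[]
        for d in np.arange(off-14,off+14,.5):
            X=548+ (77-0)*0 ; c=np.array([548.,E0[n]])-a*d+np.array([.996,.087])*(x+{"top":17,"scene":21}[n])
            u,v=proj(n,[c[0]/1e3,c[1]/1e3,.09]); best.append(cv2.getRectSubPix(g.astype(np.float32),(1,1),(u,v))[0,0])
        b=np.array(best); j=b.argmin(); out.append((x,off-14+.5*j,np.median(b)-b[j]))
    o=np.array(out); k=o[:,2]>6; o=o[k]
    if len(o)>4:
        m=np.abs(o[:,1]-np.median(o[:,1]))<4; c=np.polyfit(o[m,0],o[m,1],1); print(n,m.sum(),len(o),"dist at mid",round(c[1],1),"ends",np.round(np.polyval(c,[-55,55]),1))
    print(np.round(o[:,:2],1).tolist())
E
python3 line.py 26
```

```text
t 30.58 q [-0.433  0.652  1.688  0.281  0.951 -0.702] p [ 585.7 -127.    69.3] F [ 0.2  4.  -2.3] T [ 0.23  0.19 -0.01] w 0.328 ff 78.9
[[-0.085  0.996 -0.021]
 [ 0.962  0.088  0.258]
 [ 0.259  0.002 -0.966]]
scene [225 242  20  24 314] [235.6 254.4]
scene [261 246  20  22 278] [270.4 257.2]
scene [341 248  20  14 131] [350.  255.7]
top [168 153  24  23 240] [182.3 167. ]
scene 33 33 dist at mid 26.3 ends [25.9 26.8]
[[-48.0, 25.5], [-45.0, 25.5], [-42.0, 26.0], [-39.0, 26.0], [-36.0, 26.0], [-33.0, 26.5], [-30.0, 26.5], [-27.0, 26.5], [-24.0, 27.0], [-21.0, 27.0], [-18.0, 27.0], [-15.0, 25.0], [-12.0, 25.5], [-9.0, 25.5], [-6.0, 25.5], [-3.0, 25.5], [0.0, 26.0], [3.0, 26.0], [6.0, 26.5], [9.0, 26.5], [12.0, 26.5], [15.0, 27.0], [18.0, 27.0], [21.0, 27.0], [24.0, 27.5], [27.0, 27.5], [30.0, 27.5], [33.0, 28.0], [36.0, 25.5], [39.0, 26.0], [42.0, 26.0], [45.0, 26.0], [48.0, 26.5]]
[]
```

>>> send_rows([
  [1, -2.9, 0, -0.78, 0, 0, 0],
  [1, -2.9, 0, -0.78, 0, 0, 0],
  [1, -2.9, 0, -0.78, 0, 0, 0],
  [1, -2.9, 0, -0.78, 0, 0, 0],
  [1, -2.9, 0, -0.78, 0, 0, 0],
  [1, -2.9, 0, -0.78, 0, 0, 0],
  [1, -2.9, 0, -0.78, 0, 0, 0],
  [1, -2.5, 0, -0.67, 0, 0, 0],
  [1, -1.6, 0, -0.43, 0, 0, 0],
  [1, -1, 0, -0.27, 0, 0, 0],
  [1, 0, 0, 0, 0, 0, 0],
  [1, 0, 0, 0, 0, 0, 0],
])

```text
time: 31.78
ee_pos: [0.5881, -0.153, 0.0694]
eef_rot: [[-0.085, 0.996, -0.02], [0.962, 0.088, 0.257], [0.258, 0.002, -0.966]]
ft_force: [1.3, -1.6, -4.8]
width: 0.332
finger_force: 79.1
```

```bash
python3 st.py; python3 amb.py; python3 line.py 0 | cut -c1-200
python3 - <<'E'
from h import *
from station import optics
im={n:optics.snapshot(n)["pixels"] for n in CAM}
a=cv2.resize(im["top"][110:210,120:320],(600,300),interpolation=cv2.INTER_CUBIC)
b=cv2.resize(im["scene"][210:310,190:390],(600,300),interpolation=cv2.INTER_CUBIC)
cv2.imwrite("pics/end.png",(255*(np.vstack([a,b])/255.)**.5).astype(np.uint8))
E
```

```text
t 31.78 q [-0.469  0.664  1.659  0.27   0.974 -0.727] p [ 588.1 -153.    69.4] F [ 1.3 -1.6 -4.8] T [-0.59  0.1   0.01] w 0.332 ff 79.1
[[-0.085  0.996 -0.02 ]
 [ 0.962  0.088  0.257]
 [ 0.258  0.002 -0.966]]
scene [215 241  20  24 320] [225.7 253.6]
scene [251 246  20  22 291] [260.5 257. ]
scene [331 247  19  14 131] [339.3 254.8]
top [179 152  22  24 224] [192.2 166.1]
scene 33 33 dist at mid 0.3 ends [-0.1  0.7]
[[-48.0, 1.0], [-45.0, 1.0], [-42.0, -1.0], [-39.0, -1.0], [-36.0, -0.5], [-33.0, -0.5], [-30.0, -0.5], [-27.0, 0.0], [-24.0, 0.0], [-21.0, 0.5], [-18.0, 0.5], [-15.0, 0.5], [-12.0, 1.0], [-9.0, 1.0],
[[45.0, 13.5], [48.0, 13.5]]
```

View pics/end.png

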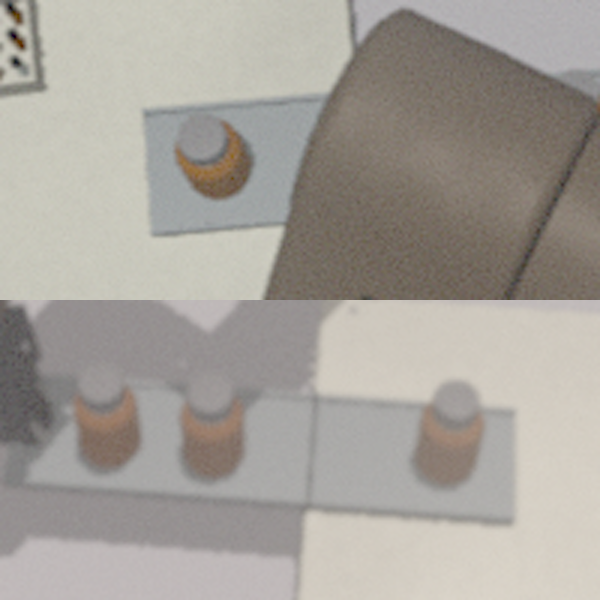

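The final view shows the scribed line at scene (294,242)–(293,278), lying on the front edge to within about 1 mm. All three bottles are standing and the knob is held, carrying 4.8 N. Handing in.

```bash
python3 -c "
from station import job
print(job.close_job())"
```

```text
the job is handed in; nothing more can be done
None
```

The fallen bottle stands between its neighbours, the scribed line is within about 1 mm of the front edge by camera, and the gripper still holds the board level at the knob; I handed the job in after about 32 of 58 s, and no verdict came back.

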